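Zero the bench comparator on its master, then gauge the spacer

TASK

Zero the comparator on the master block already in its nest: push the gauge head towards the anvil until the sprung tip holds the master firmly against the anvil and the dial needle stands at its thick zero mark, and let go of the head. Then take the master out and stand it upright on the bench, clear of the comparator, and gently slide the long spacer (the same length as the master, flat grip on top) in between tip and anvil, flat on the plate and home against the rear stop and the anvil, without touching the gauge head again. Leave the short spacer and the other loose things on the bench alone.

Things in the scene. Friction and masses are not known exactly. Their poses are not given: they have to be found in the camera images.
- comparator: Bench comparator, fixed: grey plate 135 (x) x 225 (y) x 12 mm, top at z = 12, reaching x -85 to +50, y -160 to +65. Origin on the bench under the nest centre; x points away from the open loading side, y along the gauging line from gauge head to anvil, z up. Oiled: friction 0.2 on plate, anvil, stop, tip. A steel bar 14 mm wide at its +y end is the anvil (see loading).
- rear_stop (a point): Middle of the rear stop's face (comparator x = 17): a steel bar 34 mm long along y, 14 mm high above the plate. A block that is home against it has its centre at comparator x = 0. Axes as the comparator.
- loading (a point): Point on the plate's top in the open loading side, 46 mm (-x) before the nest, clear of tip and head. The anvil bar, 24 mm high above the plate, runs beside it and the nest from comparator x -82 to +24, a fence to slide along. It was clamped by hand: its face (looking to -y) lies anywhere from y = +21 to +29; find it by touch. Axes as the comparator.
- head: Aluminium block 36 x 70 x 26 mm on the plate, with a dial gauge clamped in it (dial on top, 42 mm across, top 48 mm above the bench). Slides only along comparator y, +y to the anvil (63 mm travel); guide friction of about 10 N holds it. Origin: middle of the front lower edge. Dial needle turns clockwise from above, one division per mm, and points at the thick mark, towards the anvil, at zero.
- head_fin (a point): Middle of the grip fin on the rear of the gauge head: 10 mm thick along y, 24 mm wide along x, from 40 to 82 mm above the bench; this point is 60 mm above the bench, 60 mm behind the head's front. Axes as the comparator.
- head_front (a point): Middle of the gauge head's front face on the tip's axis, 24 mm above the bench. The sprung tip (round nose, 6 mm radius) belongs to a dial gauge clamped by hand: its free end is anywhere from 10 to 24 mm before this point (+y) and keeps that; find contact by feel. It goes in 9 mm at most, pushing 1.5 N as it starts to move and 0.8 N more per mm: zero is 5 mm in, 5.5 N; set within about 1 mm.
- master_mid (a point): Centre of the master, 29 mm above its underside: steel block 34 (x) x 50 (y) x 24 mm high, upright corners bevelled 10 mm along x by 6 along y; round stem 16 mm in diameter up to 58 mm above the underside. About 0.22 kg. Starts loose in the nest, 1 to 9 mm short of the anvil, up to 3 mm short of the rear stop, its axes nearly the comparator's.
- spacer_mid (a point): Centre of the long spacer, 29 mm above its underside: aluminium block 34 (x) x 50 (y) x 24 mm high, bevelled like the master; flat grip on top 12 mm thick along x, 26 mm wide along y, from 24 to 58 mm above the underside. About 0.15 kg. Stands on the bench; either end may face the anvil.
- short_spacer_mid (a point): Centre of the short spacer, 29 mm above its underside: like the long spacer but only 34 mm along y. Not used. The two may stand in each other's places.
- white_pot: White screw pot, 48 mm across, 49 mm high, behind the comparator; origin under its centre. Bystander.
- stack_model: Dental cast on a black base, 66 x 76 x 64 mm, behind the comparator; origin under its centre. Bystander.
- mandrel_box: Black bur case, 28 x 56 x 22 mm, at the right of the bench; origin under its centre. Bystander.
- caliper: Spring caliper, 34 x 119 x 7 mm, lying at the right of the bench; origin under its centre. Bystander.
Mind the look-alikes: they are no part of the job. Leave any pink or purple look-alike of the part that bears spacer_mid alone.

How it is judged:
By the outcome, as a careful person would: the job done as asked, in the order asked, and still so for the second after the job is handed in, with the robot touching nothing.
It also fails if it takes over 72 s, if anything falls off the work surface, if the arm or the gripper's body presses on something with over 40 N, if the wrist force passes 120 N, or if a joint passes its speed limit or range.

ROBOT

A 6-joint arm with a two-finger parallel gripper is mounted at the origin on a cart in front of the work surface, level with it; the furniture and walls round the work are solid. World frame = base frame: x ahead of the robot, y to its left, z up, the work surface at z = 0. Lengths are in m, angles in rad, forces in N, time in s.
With the tool pointing down it reaches from about 0.35 to 0.775 m from the base axis. Payload 7.3 kg.
Tool frame: the origin (TCP) lies at the very end of the fingers, on their centre line; the grasp point (between the pads) lies 19 mm behind it; z points along the fingers, y is the line along which they close (so a half turn about z gives the same grasp; the last joint's range is limited). The gripper opens to 92 mm and grips with 3 to 60 N. Pads are 19 mm wide; open, the fingers measure 130 mm over their backs; the gripper's body (75 mm by 190 mm) begins 47 mm behind the grasp point.
Start: joints at [1.126, 0.342, 1.524, -0, 1.275, -0.146], TCP at [0.155, 0.502, 0.227] pointing down, gripper open.
Joint ranges: [-2.53, 2.53], [-0.77, 2.02], [0.04, 2.7], [-1, 4.14], [0.28, 2.66], [-3.11, 3.11]. Speed limits (rad/s): [2.57, 2.57, 3.14, 3.14, 3.14, 3.14].

INTERFACE

Orientations are given as [roll, pitch, yaw] about the fixed x, y, z axes, in that order (R = Rz(yaw) Ry(pitch) Rx(roll)).
In Python, from cell import robot gives the robot as it stands. The module is installed in compiled form; this text tells all that it offers.
- The arm moves only by the tool arm_command, never from a script. Its argument "moves" is a list of rows, each a list of 3 entries, a list of its own where there are three numbers: the shift along the tool's x, y, z in m, then the turn, a rotation vector about the tool's x, y, z in rad, then the finger opening in m, from 0 to 0.0918. In form: [[[dx, dy, dz], [ax, ay, az], claw], ...]. A call has exactly 5 rows; each row is the pose to reach, as a shift and turn from the pose commanded when the call began, along the tool's axes at that moment; what a row does not reach only later rows make up. A row lasts 1/10 s, in which the tool goes at most 50 mm and 8.59 degrees, less where a joint would pass 70% of its speed; a pose out of reach is approached as far as the arm can. A call with a gripper value outside its range is refused whole. The fingers move at their own pace and stop on an object; "squeeze" is the grip in N (left out, the last holds). Time passes only in rows, so rows that repeat a pose let the fingers close, or fill a call up. It gives the time, the measured TCP pose, the force, the opening and the grip force at its end, in the units of the state.
- robot.observe(): the state, without advancing time (a new reading comes with each control period).
- robot.read_camera(name): name is "scene" or "top"; returns the picture (400x640x3 uint8, red, green, blue); there is no depth.
- robot.camera_model(name): a dict with "fx", "fy", "cx", "cy" (pixels), "R" (3x3) and "t" (3): a world point X has camera coordinates R X + t. Camera axes: x right, y down, z forward; pixel columns grow to the right and rows downward; lengths in m; the calibration is good to about 2 mm. A picture is of the moment at which its call begins. camera_model takes no time and is no camera call.
- robot.hand_in(): hands the job in; it is judged then, once.
The state is a dict: "time": time; "qpos": joint angles; "qvel": joint speeds; "joint_efforts": joint torques, N m; "tool_pos": TCP position; "tool_rot": TCP orientation; "contact_force": force on the tool from outside, world axes, zero at the start; "torque": the same for the moment, N m; "opening": finger opening in m; "grip_force": force on a finger pad.
Only numpy, scipy, OpenCV 4.12 (cv2) and the standard library are available. Lean on these libraries where they do the work, as an engineer would, in place of code of your own. Each camera call takes 0.05 s, during which the arm holds its last target. There are 200 camera calls.

## Working session

There is one attempt and no reset: what is moved stays moved. The work goes in short steps, Python scripts to look and compute and a tool call to move; the robot and the scene stay as the last step left them, time stands still between calls to the robot, and variables do not carry over. Pictures are saved under pics/ and viewed, at most 10 in all, crops included, and the job is handed in when it is done.

Besides the shell and the picture viewer there is one more tool, called as name(argument=value, ...), one argument or row to a line, values as JSON. arm_command: Moves the arm, as the interface text tells. Its arguments: {"type":"object","properties":{"moves":{"type":"array"},"squeeze":{"type":"number"}},"required":["moves"]}

```bash
mkdir -p pics; ls; python3 - <<'E'
from cell import robot
import cv2, numpy as np
s=robot.observe(); print(s)
for n in("scene","top"):
    im=robot.read_camera(n); cv2.imwrite(f"pics/{n}0.png",im[:,:,::-1]); 
    m=robot.camera_model(n); print(n,{k:np.round(v,4).tolist() for k,v in m.items()})
E
```

```text
pics
{'time': 0.0, 'qpos': array([ 1.12600583e+00,  3.42735362e-01,  1.52500621e+00, -6.53851059e-06,
        1.27540920e+00, -1.45969079e-01]), 'qvel': array([-0.00025484,  0.00024374, -0.00063547, -0.00056864, -0.00059252,
       -0.00196445]), 'joint_efforts': array([ 1.51822187e-04, -4.31249142e+01, -2.44210660e+01,  7.17918598e-02,
        5.61480399e-02, -1.14766399e-04]), 'tool_pos': array([0.15434542, 0.5013744 , 0.22604218]), 'tool_rot': array([-3.14005019e+00, -2.20445003e-04,  2.84277297e+00]), 'contact_force': array([0.10756117, 0.16894067, 0.2483032 ]), 'torque': array([ 0.04719651, -0.0538234 ,  0.01653225]), 'grip_force': 0.0, 'opening': 0.09177285174529569}
scene {'fx': 478.2117, 'fy': 478.2117, 'cx': 316.7597, 'cy': 200.278, 'R': [[0.5934, -0.8048, 0.0101], [-0.6032, -0.453, -0.6565], [0.5329, 0.3835, -0.7543]], 't': [-0.4075, 0.3911, 1.131]}
top {'fx': 413.7911, 'fy': 413.7911, 'cx': 321.5084, 'cy': 204.0334, 'R': [[-0.0191, -0.9998, 0.0007], [-0.9946, 0.0189, -0.1018], [0.1018, -0.0027, -0.9948]], 't': [-0.0563, 0.6346, 1.3842]}
```

View pics/scene0.png

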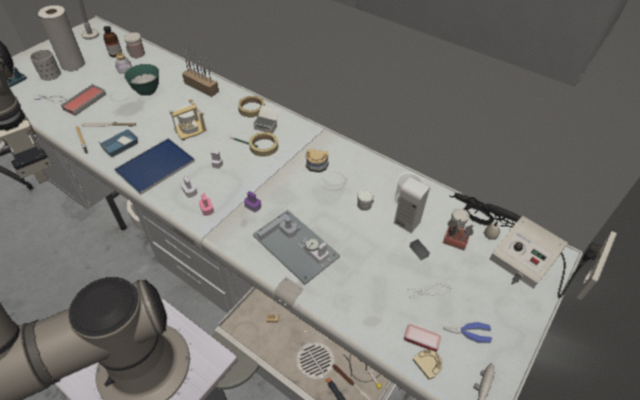

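View pics/top0.png

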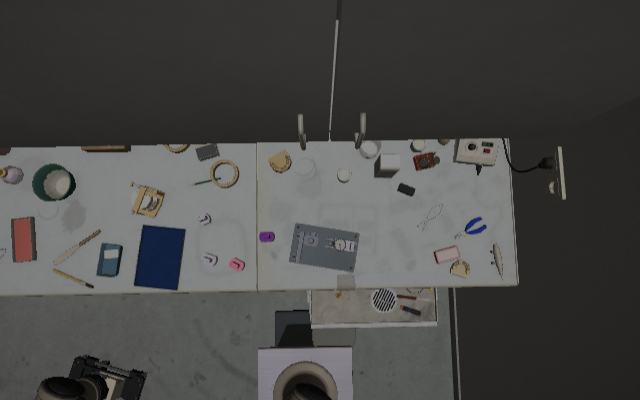

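The scene camera shows the comparator at about (297,245) and two grey spacers at (189,186) and (216,158), with pink and purple decoys near them. In the top camera the comparator is at (325,247) and the spacers are at (205,218) and (210,258). I'll zoom in next.

```bash
cat > h.py <<'E'
from cell import robot
import cv2, numpy as np
def crop(n,boxes,out,scale):
    im=robot.read_camera(n)[:,:,::-1]
    tiles=[cv2.resize(im[y0:y1,x0:x1],None,fx=scale,fy=scale,interpolation=cv2.INTER_CUBIC) for x0,y0,x1,y1 in boxes]
    cv2.imwrite(out,np.hstack(tiles)); 
def proj(n,X):
    m=robot.camera_model(n); c=np.atleast_2d(X)@np.array(m["R"]).T+np.array(m["t"])
    return np.c_[m["fx"]*c[:,0]/c[:,2]+m["cx"], m["fy"]*c[:,1]/c[:,2]+m["cy"]]
def back(n,uv,z):
    m=robot.camera_model(n); R=np.array(m["R"]);t=np.array(m["t"])
    uv=np.atleast_2d(uv).astype(float)
    d=np.c_[(uv[:,0]-m["cx"])/m["fx"],(uv[:,1]-m["cy"])/m["fy"],np.ones(len(uv))]@R
    C=-R.T@t
    return C+d*((z-C[2])/d[:,2])[:,None]
E
python3 - <<'E'
from h import *
im=robot.read_camera("top")[:,:,::-1]; sc=robot.read_camera("scene")[:,:,::-1]
r=lambda a,s:cv2.resize(a,None,fx=s,fy=s,interpolation=cv2.INTER_CUBIC)
a=r(im[215:275,285:365],5) # 400x300
b=r(im[205:275,190:290],4) # 400x280
c=r(sc[205:285,250:345],4.2)
A=np.zeros((600,800,3),np.uint8)
A[:300,:400]=a; A[:280,400:800]=b
c=r(sc[205:280,250:345],4); A[300:600,:380]=c
d=r(sc[140:215,175:275],4); A[300:600,400:800]=d
cv2.imwrite("pics/m1.png",A)
E
```

```text
(no output)
```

View pics/m1.png

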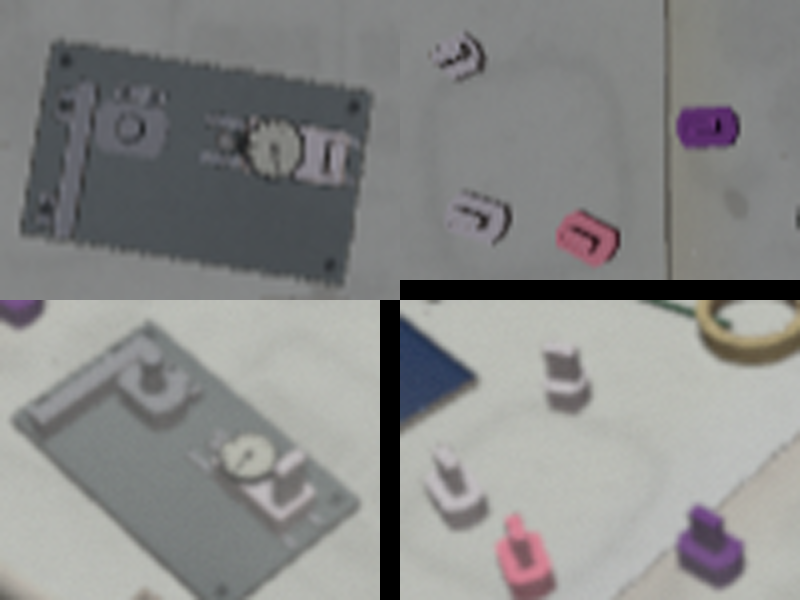

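The top tile shows the plate corners at about (56,40), (370,92), (342,286) and (22,236). The lower grey spacer, at tile (478,215), looks longer than the upper one at (457,55). I'll fit edge models in both cameras.

```bash
cat > fit.py <<'E'
from h import *
from scipy.optimize import differential_evolution, minimize
from scipy.ndimage import map_coordinates
def avg(n,k=3): return np.mean([robot.read_camera(n).astype(float) for _ in range(k)],0)
def grad(im,s=1.0):
    g=cv2.GaussianBlur(im,(0,0),s); gx=cv2.Sobel(g,cv2.CV_64F,1,0)/8; gy=cv2.Sobel(g,cv2.CV_64F,0,1)/8
    return np.sqrt((gx**2+gy**2).sum(2))
def octo(lx,ly,z,bx=.010,by=.006):
    a,b=lx/2,ly/2
    p=[(a,b-by),(a-bx,b),(-a+bx,b),(-a,b-by),(-a,-b+by),(-a+bx,-b),(a-bx,-b),(a,-b+by)]
    return np.array([(x,y,z) for x,y in p])
def rect(x0,x1,y0,y1,z): return np.array([(x0,y0,z),(x1,y0,z),(x1,y1,z),(x0,y1,z)])
def loops(L): # list of closed loops -> (segments)
    return np.array([(p[i],p[(i+1)%len(p)]) for p in L for i in range(len(p))])
def place(S,q,z0=0):
    c,s=np.cos(q[2]),np.sin(q[2]); R=np.array([[c,-s,0],[s,c,0],[0,0,1]])
    return S@R.T+[q[0],q[1],z0]
def hullscore(bodies,q,G,z0=0,n=40):
    tot=0
    for cam,g in G.items():
        for B in bodies:
            uv=proj(cam,place(B,q,z0)).astype(np.float32); h=cv2.convexHull(uv)[:,0]
            e=np.roll(h,-1,0); t=np.linspace(0,1,n)[:,None,None]
            P=(h+t*(e-h)).reshape(-1,2); w=np.tile(np.linalg.norm(e-h,axis=1),n)
            v=map_coordinates(g,[P[:,1],P[:,0]],order=1); tot+=(v*w).sum()/w.sum()
    return tot
E
cat > f1.py <<'E'
from fit import *
I={n:avg(n) for n in("top","scene")}
np.savez("im0.npz",**I)
G={n:grad(I[n]) for n in I}
# comparator from hand corners
c=lambda p,s,x0,y0:(np.array(p,float)+.5)/s-.5+[x0,y0]
tc=back("top",c([(56,40),(370,92),(342,286),(22,236)],5,285,215),.012)
obj=np.array([(50,65),(50,-160),(-85,-160),(-85,65)])/1e3
sc=back("scene",c([(150,22),(358,203),(12,118)],4,250,205),.012)
print(tc.round(4).tolist(),sc.round(4).tolist())
plate=np.vstack([rect(-.085,.05,-.16,.065,.012)])
plate_top=[plate]
q0=[*tc.mean(0)[:2],np.arctan2(*(tc[0]-tc[1])[[1,0]])-np.pi/2]
d=np.array([-.0175,-.0475]); cs,sn=np.cos(q0[2]),np.sin(q0[2]); q0[0]-=cs*d[0]-sn*d[1]; q0[1]-=sn*d[0]+cs*d[1]
print("comp init",np.round(q0,4))
f=lambda q:-hullscore(plate_top,q,G)
b=[(v-w,v+w) for v,w in zip(q0,(.012,.012,.05))]
r=differential_evolution(f,b,seed=0,tol=1e-6); print("comp",r.x.round(4),r.fun)
for cam in G:
    r1=differential_evolution(lambda q:-hullscore(plate_top,q,{cam:G[cam]}),b,seed=0,tol=1e-6); print(cam,r1.x.round(4))
for nm,p in(("upper",(457,55)),("lower",(478,215))):
    x=back("top",c([(p[0]-400,p[1])],4,190,205),.03)[0]
    x2=back("scene",c([(566,382-300)] if nm=="upper" else [(455,490-300)],4,175,140)-[100,0],.03)[0]
    print(nm,x.round(3),x2.round(3))
    for ly in(.05,.034):
        body=[np.vstack([octo(.034,ly,0),octo(.034,ly,.024)]),np.vstack([rect(-.006,.006,-.013,.013,.024),rect(-.006,.006,-.013,.013,.058)])]
        r=differential_evolution(lambda q:-hullscore(body,q,G),[(x[0]-.02,x[0]+.02),(x[1]-.02,x[1]+.02),(-1.58,1.58)],seed=0,tol=1e-6,popsize=25)
        print(nm,ly,r.x.round(4),round(r.fun,3))
E
python3 f1.py
```

```text
[[0.5727, 0.0216, 0.012], [0.5327, -0.1944, 0.012], [0.4008, -0.1716, 0.012], [0.4389, 0.0466, 0.012]] [[0.5687, 0.0236, 0.012], [0.5276, -0.1944, 0.012], [0.4392, 0.0466, 0.012]]
comp init [ 0.5121 -0.0309 -0.1831]Traceback (most recent call last):
  File "f1.py", line 18, in <module>
    r=differential_evolution(f,b,seed=0,tol=1e-6); print("comp",r.x.round(4),r.fun)
    return fun(*args, **kwargs)
    ret = solver.solve()
    result = minimize(lambda x:
                        list(self._mapwrapper(self.func, np.atleast_2d(x)))[0],
    ...<2 lines>...
                      bounds=self.limits.T,
                      constraints=self.constraints)
    res = _minimize_lbfgsb(fun, x0, args, jac, bounds,
                           callback=callback, **options)
    f, g = func_and_grad(x)
           ~~~~~~~~~~~~~^^^
    self._update_grad()
    ~~~~~~~~~~~~~~~~~^^
    self.g = self._wrapped_grad(self.x, f0=self.f)
             ~~~~~~~~~~~~~~~~~~^^^^^^^^^^^^^^^^^^^
    g, dct = approx_derivative(
             ~~~~~~~~~~~~~~~~~^
        self.fun,
        ^^^^^^^^^
    ...<2 lines>...
      
[... 531 characters left out ...]
    ~~~~~~~~^^^^^^^^^^^^^^^^^^^^^^^^^^^^^^
    fx = self.f(np.copy(x), *self.args)
    list(self._mapwrapper(self.func, np.atleast_2d(x)))[0],
    ~~~~^^^^^^^^^^^^^^^^^^^^^^^^^^^^^^^^^^^^^^^^^^^^^^^
    return self.f(x, *self.args)
           ~~~~~~^^^^^^^^^^^^^^^
  File "f1.py", line 16, in <lambda>
    f=lambda q:-hullscore(plate_top,q,G)
                ~~~~~~~~~^^^^^^^^^^^^^^^
  File "fit.py", line 22, in hullscore
    uv=proj(cam,place(B,q,z0)).astype(np.float32); h=cv2.convexHull(uv)[:,0]
       ~~~~^^^^^^^^^^^^^^^^^^^
  File "h.py", line 8, in proj
    m=robot.camera_model(n); c=np.atleast_2d(X)@np.array(m["R"]).T+np.array(m["t"])
ValueError: time passes only in moves, steps and waits
```

```bash
python3 - <<'E'
s=open('h.py').read()
s=s.replace("def crop","import pickle,os\nif not os.path.exists('cm.pkl'): pickle.dump({n:robot.camera_model(n) for n in('top','scene')},open('cm.pkl','wb'))\nCM=pickle.load(open('cm.pkl','rb'))\ndef crop").replace("m=robot.camera_model(n)","m=CM[n]")
open('h.py','w').write(s)
f=open('f1.py').read().replace('I={n:avg(n) for n in("top","scene")}\nnp.savez("im0.npz",**I)','I=dict(np.load("im0.npz"))').replace("tol=1e-6","tol=1e-6,polish=False")
open('f1.py','w').write(f)
E
ls; python3 f1.py 2>&1 | tail -20; python3 -c "
from cell import robot; print(robot.observe()['time'])"
```

```text
f1.py
fit.py
h.py
im0.npz
pics
[[0.5727, 0.0216, 0.012], [0.5327, -0.1944, 0.012], [0.4008, -0.1716, 0.012], [0.4389, 0.0466, 0.012]] [[0.5687, 0.0236, 0.012], [0.5276, -0.1944, 0.012], [0.4392, 0.0466, 0.012]]
comp init [ 0.5121 -0.0309 -0.1831]
comp [ 0.5101 -0.0308 -0.1836] -47.07554562295546
top [ 0.5127 -0.0302 -0.1797]
scene [ 0.508  -0.0313 -0.1834]
upper [0.592 0.334 0.03 ] [0.584 0.329 0.03 ]
upper 0.05 [ 0.5847  0.3203 -0.258 ] -71.843
upper 0.034 [0.5854 0.3293 0.798 ] -84.188
lower [0.456 0.315 0.03 ] [0.447 0.313 0.03 ]
lower 0.05 [ 0.452   0.3201 -0.2074] -65.77
lower 0.034 [ 0.449   0.3105 -0.4594] -74.544
0.5
```

```bash
cat > ov.py <<'E'
from fit import *
I=dict(np.load("im0.npz"))
def tile(cam,box,s,models):
    x0,y0,x1,y1=box; a=cv2.resize(I[cam][y0:y1,x0:x1,::-1].clip(0,255).astype(np.uint8),None,fx=s,fy=s,interpolation=cv2.INTER_CUBIC)
    for L,q,col in models:
        for p in L:
            uv=(proj(cam,place(p,q))-[x0,y0]+.5)*s-.5
            cv2.polylines(a,[np.round(uv).astype(int)],True,col,1)
    return a
E
python3 - <<'E'
from ov import *
sp=lambda ly:[octo(.034,ly,0),octo(.034,ly,.024),rect(-.006,.006,-.013,.013,.058)]
T=[]
# raw crops + overlay
U=[(sp(.034),(.5854,.3293,.798),(0,200,0))]; Lo=[(sp(.05),(.452,.3201,-.2074),(0,0,255)),(sp(.034),(.449,.3105,-.4594),(0,200,0))]
r1=np.hstack([tile("top",(190,205,222,235),9-0,[])[:,:],tile("top",(190,205,222,235),9,U)]+[])
r1=np.hstack([tile("top",(195,208,220,228),8,[]),tile("top",(195,208,220,228),8,U),tile("scene",(205,143,230,171),8,[])[:160],tile("scene",(205,148,230,168),8,U)])
r2=np.hstack([tile("top",(197,245,222,270),8,[]),tile("top",(197,245,222,270),8,Lo),tile("scene",(177,170,202,195),8,[]),tile("scene",(177,170,202,195),8,Lo)])
cv2.imwrite("pics/ov1.png",np.vstack([r1,r2])); print(r1.shape,r2.shape)
E
```

```text
(160, 800, 3) (200, 800, 3)
```

View pics/ov1.png

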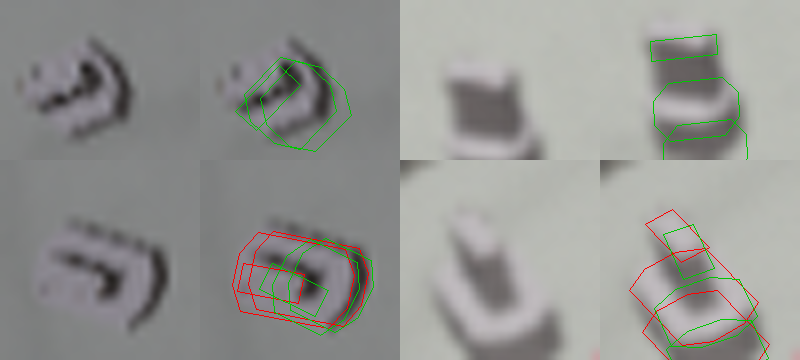

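The lower spacer at tile (100,270) is about 51 mm long, so it is the long one. The edge fit is crude, so I'll do a photometric prism fit of everything in both cameras.

```bash
cat > ph.py <<'E'
from fit import *
def prism(P,z0,z1): P=np.asarray(P)[:,:2]; return P,z0,z1
def R4(x0,x1,y0,y1): return np.array([(x0,y0),(x1,y0),(x1,y1),(x0,y1)])
def circ(x,y,r,n=20): a=np.arange(n)*2*np.pi/n; return np.c_[x+r*np.cos(a),y+r*np.sin(a)]
def camC(cam): m=CM[cam]; return -np.array(m["R"]).T@np.array(m["t"])
def faces(pr,q):
    P,z0,z1=pr; n=len(P); k=np.c_[P,np.full(n,z0)],np.c_[P,np.full(n,z1)]
    lo,hi=place(k[0],q),place(k[1],q)
    return [np.array([lo[i],lo[(i+1)%n],hi[(i+1)%n],hi[i]]) for i in range(n)]+[hi]
def resid(I,cam,box,items,SS=5):
    """items: list of (prism,q) in drawing order"""
    x0,y0,x1,y1=box; H,W=(y1-y0),(x1-x0); lab=np.zeros((H*SS,W*SS),np.uint8); C=camC(cam); k=0
    for pr,q in items:
        F=faces(pr,q); n=len(F)-1; big=n>10
        c=np.mean(F[-1],0)
        for i,f in enumerate(F):
            if i<n:
                nn=np.cross(f[1]-f[0],f[3]-f[0]); 
                if nn@(f.mean(0)-c)<0: nn=-nn
                if nn@(C-f.mean(0))<=0: continue
            if not(big and 0<i<n): k+=1
            uv=(proj(cam,f)-[x0,y0]+.5)*SS-.5
            cv2.fillConvexPoly(lab,cv2.convexHull(np.round(uv*16).astype(np.int32)),k,cv2.LINE_8,4)
    cov=np.stack([cv2.resize((lab==j).astype(np.float32),(W,H),interpolation=cv2.INTER_AREA) for j in range(k+1)],-1)
    cov=cv2.GaussianBlur(cov,(0,0),.5).reshape(H*W,k+1)
    y=I[cam][y0:y1,x0:x1].reshape(-1,3)
    cov=cov.astype(float); A=cov.T@cov+1e-3*np.eye(k+1); c=np.linalg.solve(A,cov.T@y)
    return np.abs(y-cov@c).mean(), lab
O=lambda ly,x=0,y=0:octo(.034,ly,0)[:,:2]+[x,y]
def spacer(q,ly): return [(prism(O(ly),0,.024),q),(prism(R4(-.006,.006,-.013,.013),.024,.058),q)]
def comp(p):
    x,y,w,hy,ay,mx,my,mw,dy=p; q=(x,y,w)
    c,s=np.cos(w),np.sin(w); qm=(x+c*mx-s*my,y+s*mx+c*my,w+mw)
    return [(prism(R4(-.085,.05,-.16,.065),0,.012),q),(prism(R4(-.082,.024,ay,ay+.014),.012,.036),q),(prism(R4(.017,.031,-.017,.017),.012,.026),q),
     (prism(O(.05),.012,.036),qm),(prism(circ(0,0,.008),.036,.070),qm),
     (prism(R4(-.018,.018,hy-.07,hy),.012,.038),q),(prism(R4(-.012,.012,hy-.065,hy-.055),.038,.082),q),(prism(circ(0,hy-dy,.021),.038,.048),q)]
E
cat > f2.py <<'E'
from ph import *
I=dict(np.load("im0.npz"))
de=lambda f,b,**k:differential_evolution(f,b,seed=1,tol=1e-5,polish=False,**k)
bx={"low":{"top":(193,240,228,274),"scene":(172,168,204,202)},"up":{"top":(190,203,224,233),"scene":(200,140,232,170)}}
for nm,x in(("low",(.452,.315)),("up",(.588,.330))):
    for ly in(.05,.034):
        b=[(x[0]-.02,x[0]+.02),(x[1]-.02,x[1]+.02),(-1.58,1.58)]
        for cams in(("top","scene"),("top",),("scene",)):
            r=de(lambda q:sum(resid(I,c,bx[nm][c],spacer(q,ly))[0] for c in cams),b,popsize=15,maxiter=60); print(nm,ly,cams,r.x.round(4),round(r.fun,3),flush=True)
B={"top":(280,214,368,276),"scene":(245,203,345,288)}
q=(.510,-.031,-.183)
b=[(q[0]-.008,q[0]+.008),(q[1]-.008,q[1]+.008),(q[2]-.03,q[2]+.03),(-.09,-.04),(.020,.030),(-.006,.002),(-.007,.005),(-.06,.06),(.005,.04)]
for cams in(("top","scene"),("top",),("scene",)):
    r=de(lambda p:sum(resid(I,c,B[c],comp(p),4)[0] for c in cams),b,popsize=8,maxiter=90); print("comp",cams,r.x.round(4),round(r.fun,3),flush=True)
E
time timeout 570 python3 f2.py
```

```text
low 0.05 ('top', 'scene') [ 0.4536  0.3214 -0.3425] 12.685
low 0.05 ('top',) [ 0.4539  0.3203 -0.3488] 2.67
low 0.05 ('scene',) [ 0.4536  0.3233 -0.3422] 9.31
low 0.034 ('top', 'scene') [ 0.4511  0.315  -0.2857] 14.618
low 0.034 ('top',) [ 0.4512  0.3128 -0.3921] 3.397
low 0.034 ('scene',) [ 0.4511  0.3156 -0.2569] 10.559
up 0.05 ('top', 'scene') [0.5932 0.3367 0.6121] 7.813
up 0.05 ('top',) [0.5896 0.3437 0.3559] 3.496
up 0.05 ('scene',) [0.5933 0.3384 0.7873] 3.954
up 0.034 ('top', 'scene') [0.5922 0.3372 0.4412] 5.426
up 0.034 ('top',) [0.5923 0.3367 0.3987] 2.439
up 0.034 ('scene',) [0.5919 0.3383 0.4148] 2.692
comp ('top', 'scene') [ 0.5125 -0.0301 -0.1781 -0.077   0.0283 -0.0032  0.0011  0.0043  0.0207] 13.192
comp ('top',) [ 5.129e-01 -3.030e-02 -1.817e-01 -7.780e-02  2.780e-02 -3.400e-03
  5.000e-04  1.440e-02  2.080e-02] 3.784
comp ('scene',) [ 0.5123 -0.0283 -0.1795 -0.076   0.0277 -0.0031  0.0012 -0.0118  0.0197] 9.178
real	2m43.720s
user	2m34.114s
sys	0m9.473s
```

Both cameras agree to 1–2 mm:

| Item | World position | Yaw |
|---|---|---|
| Comparator | (0.5125, -0.030) | -0.18 |
| Long spacer (the lower one) | (0.4537, 0.3215) | -0.343 |

In comparator axes, the head front is at y ≈ -77 mm and the anvil face at ≈ +28 mm. Next I'll go to the fin.

```bash
cat > go.py <<'E'
from cell import robot
import numpy as np, sys
from scipy.spatial.transform import Rotation as Ro
W=(.5125,-.030,-.18)
def c2w(x,y,w=W): c,s=np.cos(w[2]),np.sin(w[2]); return w[0]+c*x-s*y,w[1]+s*x+c*y
def w2c(x,y,w=W): c,s=np.cos(w[2]),np.sin(w[2]); x-=w[0];y-=w[1]; return c*x+s*y,-s*x+c*y
def st():
    s=robot.observe(); c,sn=np.cos(W[2]),np.sin(W[2]); f=s["contact_force"]
    print("t",round(s["time"],2),"tcp",s["tool_pos"].round(4),"rpy",s["tool_rot"].round(4),"comp",np.round(w2c(*s["tool_pos"][:2]),4),"F",f.round(2),"Fcomp",round(c*f[0]+sn*f[1],2),round(-sn*f[0]+c*f[1],2),"open",round(s["opening"],4),"grip",round(s["grip_force"],1)); return s
def shift(pts):
    """pts world (x,y,z,yaw): print rows in tool axes"""
    s=st(); R=Ro.from_euler("xyz",s["tool_rot"]); p=s["tool_pos"]
    for q in pts:
        d=R.inv().apply(np.array(q[:3])-p); T=R.inv()*Ro.from_euler("xyz",[np.pi,0,q[3]])
        print("d",d.round(4).tolist(),"r",T.as_rotvec().round(4).tolist(), "dist",np.linalg.norm(d).round(3))
E
python3 - <<'E'
from go import *
f=c2w(0,-.137); print(f)
shift([(.42,.22,.22,2.9616),(*f,.16,2.9616),(*f,.056,2.9616)])
E
```

```text
(np.float64(0.487972948440662), np.float64(-0.16478658591197265))
t 0.5 tcp [0.1545 0.5017 0.2267] rpy [-3.1416  0.      2.8428] comp [-0.4474  0.459 ] F [-0.07 -0.72  1.  ] Fcomp 0.07 -0.72 open 0.092 grip 0.0
d [-0.3367, -0.1911, 0.0067] r [-0.0, 0.0, -0.1188] dist 0.387
d [-0.5149, -0.5388, 0.0667] r [-0.0, 0.0, -0.1188] dist 0.748
d [-0.5149, -0.5388, 0.1707] r [-0.0, 0.0, -0.1188] dist 0.765
```

arm_command(
  moves=[
    [[-0.042,-0.024,0],[0,0,-0.06],0.06],
    [[-0.084,-0.048,0],[0,0,-0.119],0.06],
    [[-0.126,-0.072,0],[0,0,-0.119],0.06],
    [[-0.168,-0.096,0],[0,0,-0.119],0.06],
    [[-0.21,-0.12,0],[0,0,-0.119],0.06],
  ],
)

```text
time: 1.0
tool_pos: [0.3209, 0.3238, 0.227]
tool_rot: [3.141, 0.001, 2.962]
contact_force: [0.1, 0.1, -0.1]
opening: 0.0607
grip_force: 0.0
```

```bash
python3 - <<'E'
from go import *
f=c2w(0,-.137)
shift([(.42,.22,.22,2.9616),(*f,.16,2.9616)])
E
```

```text
t 1.0 tcp [0.3209 0.3238 0.227 ] rpy [3.1410e+00 5.0000e-04 2.9622e+00] comp [-0.2519  0.3138] F [ 0.11  0.15 -0.11] Fcomp 0.08 0.16 open 0.0607 grip 0.0
d [-0.116, -0.0845, 0.007] r [0.0006, 0.0005, 0.0006] dist 0.144
d [-0.2516, -0.451, 0.0668] r [0.0006, 0.0005, 0.0006] dist 0.521
```

arm_command(
  moves=[
    [[-0.024,-0.042,0],[0,0,0],0.06],
    [[-0.048,-0.084,0],[0,0,0],0.06],
    [[-0.072,-0.126,0],[0,0,0],0.06],
    [[-0.096,-0.168,0],[0,0,0],0.06],
    [[-0.12,-0.21,0],[0,0,0],0.06],
  ],
)

```text
time: 1.5
tool_pos: [0.4008, 0.0953, 0.227]
tool_rot: [3.141, 0.001, 2.962]
contact_force: [1.5, 0.8, 0.1]
opening: 0.06
grip_force: 0.0
```

arm_command(
  moves=[
    [[-0.024,-0.042,0.01],[0,0,0],0.06],
    [[-0.048,-0.084,0.02],[0,0,0],0.06],
    [[-0.072,-0.126,0.03],[0,0,0],0.06],
    [[-0.096,-0.168,0.04],[0,0,0],0.05],
    [[-0.12,-0.21,0.05],[0,0,0],0.05],
  ],
)

```text
time: 2.0
tool_pos: [0.4813, -0.133, 0.1765]
tool_rot: [3.142, 0.001, 2.961]
contact_force: [0.5, -0.4, 0.0]
opening: 0.0516
grip_force: 0.0
```

```bash
python3 - <<'E'
from go import *
f=c2w(0,-.137)
shift([(*f,.13,2.9616),(*f,.056,2.9616)])
E
```

```text
t 2.0 tcp [ 0.4813 -0.133   0.1765] rpy [3.1415e+00 6.0000e-04 2.9614e+00] comp [-0.0122 -0.1069] F [ 0.54 -0.37  0.04] Fcomp 0.59 -0.27 open 0.0516 grip 0.0
d [-0.0122, -0.0301, 0.0465] r [0.0001, 0.0006, -0.0002] dist 0.057
d [-0.0122, -0.0301, 0.1205] r [0.0001, 0.0006, -0.0002] dist 0.125
```

arm_command(
  moves=[
    [[-0.006,-0.015,0.02],[0,0,0],0.04],
    [[-0.012,-0.03,0.045],[0,0,0],0.04],
    [[-0.012,-0.03,0.08],[0,0,0],0.04],
    [[-0.012,-0.03,0.105],[0,0,0],0.04],
    [[-0.012,-0.03,0.118],[0,0,0],0.04],
  ],
)

```text
time: 2.5
tool_pos: [0.4862, -0.1622, 0.0564]
tool_rot: [3.14, -0.003, 2.961]
contact_force: [-0.0, 0.8, 0.8]
opening: 0.04
grip_force: 0.0
```

arm_command(
  squeeze=15,
  moves=[
    [[0,0,0],[0,0,0],0.02],
    [[0,0,0],[0,0,0],0.005],
    [[0,0,0],[0,0,0],0.005],
    [[0,0,0],[0,0,0],0.005],
    [[0,0,0],[0,0,0],0.005],
  ],
)

```text
time: 3.0
tool_pos: [0.4879, -0.1636, 0.0598]
tool_rot: [-3.14, 0.002, 2.962]
contact_force: [-1.0, -5.2, 3.1]
opening: 0.0094
grip_force: 15.0
```

```bash
python3 - <<'E'
from go import *
st()
from h import *
im=robot.read_camera("top")[:,:,::-1]; sc=robot.read_camera("scene")[:,:,::-1]
r=lambda a,s:cv2.resize(a,None,fx=s,fy=s,interpolation=cv2.INTER_CUBIC)
cv2.imwrite("pics/g1.png",np.hstack([r(im[215:275,285:365],5),r(sc[200:260,260:340],5)]))
E
```

```text
t 3.0 tcp [ 0.4879 -0.1636  0.0598] rpy [-3.1397e+00  2.2000e-03  2.9622e+00] comp [-0.0003 -0.1359] F [-0.98 -5.23  3.08] Fcomp -0.03 -5.32 open 0.0094 grip 15.0
```

View pics/g1.png

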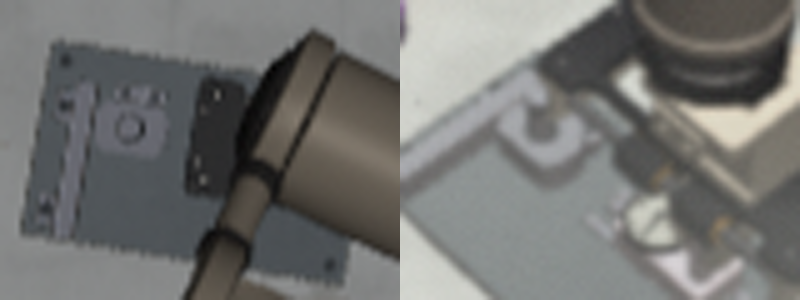

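The fin is gripped (opening 9.4 mm), and the dial is visible at right-tile (650,225). Now I'll advance: first 20 mm, then slowly.

arm_command(
  moves=[
    [[0,0.005,0],[0,0,0],0.005],
    [[0,0.01,0],[0,0,0],0.005],
    [[0,0.014,0],[0,0,0],0.005],
    [[0,0.018,0],[0,0,0],0.005],
    [[0,0.02,0],[0,0,0],0.005],
  ],
)

```text
time: 3.6
tool_pos: [0.4914, -0.1446, 0.0598]
tool_rot: [-3.139, 0.002, 2.962]
contact_force: [-3.0, -10.3, 3.2]
opening: 0.0098
grip_force: 15.0
```

arm_command(
  moves=[
    [[0,0.0006,0],[0,0,0],0.005],
    [[0,0.0012,0],[0,0,0],0.005],
    [[0,0.0018,0],[0,0,0],0.005],
    [[0,0.0024,0],[0,0,0],0.005],
    [[0,0.003,0],[0,0,0],0.005],
  ],
)

```text
time: 4.1
tool_pos: [0.4918, -0.1419, 0.0597]
tool_rot: [-3.139, 0.002, 2.962]
contact_force: [-4.2, -9.4, 2.8]
opening: 0.01
grip_force: 15.0
```

arm_command(
  moves=[
    [[0,0.0006,0],[0,0,0],0.005],
    [[0,0.0012,0],[0,0,0],0.005],
    [[0,0.0018,0],[0,0,0],0.005],
    [[0,0.0024,0],[0,0,0],0.005],
    [[0,0.003,0],[0,0,0],0.005],
  ],
)

```text
time: 4.6
tool_pos: [0.4924, -0.139, 0.0598]
tool_rot: [-3.139, 0.002, 2.962]
contact_force: [-3.8, -9.3, 3.1]
opening: 0.0097
grip_force: 15.0
```

```bash
python3 -c "
from go import *
st()"
```

```text
t 4.6 tcp [ 0.4924 -0.139   0.0598] rpy [-3.1386e+00  2.3000e-03  2.9620e+00] comp [-0.0003 -0.1108] F [-3.76 -9.3   3.15] Fcomp -2.04 -9.82 open 0.0097 grip 15.0
```

arm_command(
  moves=[
    [[0,0.0006,0],[0,0,0],0.005],
    [[0,0.0012,0],[0,0,0],0.005],
    [[0,0.0018,0],[0,0,0],0.005],
    [[0,0.0024,0],[0,0,0],0.005],
    [[0,0.003,0],[0,0,0],0.005],
  ],
)

```text
time: 5.1
tool_pos: [0.4929, -0.136, 0.0598]
tool_rot: [-3.139, 0.002, 2.962]
contact_force: [-3.2, -9.3, 2.8]
opening: 0.0103
grip_force: 15.0
```

arm_command(
  moves=[
    [[0,0.0006,0],[0,0,0],0.005],
    [[0,0.0012,0],[0,0,0],0.005],
    [[0,0.0018,0],[0,0,0],0.005],
    [[0,0.0024,0],[0,0,0],0.005],
    [[0,0.003,0],[0,0,0],0.005],
  ],
)

```text
time: 5.6
tool_pos: [0.4935, -0.1331, 0.0598]
tool_rot: [-3.139, 0.002, 2.962]
contact_force: [-3.6, -9.9, 2.5]
opening: 0.0096
grip_force: 15.0
```

arm_command(
  moves=[
    [[0,0.0004,0],[0,0,0],0.005],
    [[0,0.0008,0],[0,0,0],0.005],
    [[0,0.0012,0],[0,0,0],0.005],
    [[0,0.0016,0],[0,0,0],0.005],
    [[0,0.002,0],[0,0,0],0.005],
  ],
)

```text
time: 6.1
tool_pos: [0.4938, -0.1312, 0.0598]
tool_rot: [-3.138, 0.002, 2.962]
contact_force: [-3.4, -10.4, 3.5]
opening: 0.01
grip_force: 15.0
```

```bash
python3 -c "
from go import *
st()"
```

```text
t 6.1 tcp [ 0.4938 -0.1312  0.0598] rpy [-3.1384e+00  2.2000e-03  2.9621e+00] comp [-0.0003 -0.103 ] F [ -3.37 -10.38   3.47] Fcomp -1.45 -10.82 open 0.01 grip 15.0
```

arm_command(
  moves=[
    [[0,0.0004,0],[0,0,0],0.005],
    [[0,0.0008,0],[0,0,0],0.005],
    [[0,0.0012,0],[0,0,0],0.005],
    [[0,0.0016,0],[0,0,0],0.005],
    [[0,0.002,0],[0,0,0],0.005],
  ],
)

```text
time: 6.6
tool_pos: [0.4941, -0.1295, 0.0598]
tool_rot: [-3.138, 0.002, 2.962]
contact_force: [-4.2, -12.2, 1.8]
opening: 0.0096
grip_force: 15.0
```

arm_command(
  moves=[
    [[0,0.0002,0],[0,0,0],0.005],
    [[0,0.0004,0],[0,0,0],0.005],
    [[0,0.0006,0],[0,0,0],0.005],
    [[0,0.0008,0],[0,0,0],0.005],
    [[0,0.001,0],[0,0,0],0.005],
  ],
)

```text
time: 7.1
tool_pos: [0.4943, -0.1286, 0.0598]
tool_rot: [-3.138, 0.002, 2.962]
contact_force: [-3.7, -12.2, 3.3]
opening: 0.0097
grip_force: 15.0
```

```bash
python3 - <<'E'
from go import *
st()
from h import *
im=robot.read_camera("top")[:,:,::-1]; sc=robot.read_camera("scene")[:,:,::-1]
r=lambda a,s:cv2.resize(a,None,fx=s,fy=s,interpolation=cv2.INTER_CUBIC)
cv2.imwrite("pics/g2.png",np.hstack([r(im[225:265,288:333],8),r(sc[200:240,265:320],8)]))
E
```

```text
t 7.1 tcp [ 0.4943 -0.1286  0.0598] rpy [-3.1380e+00  2.1000e-03  2.9622e+00] comp [-0.0003 -0.1003] F [ -3.66 -12.2    3.31] Fcomp -1.42 -12.66 open 0.0097 grip 15.0
```

View pics/g2.png

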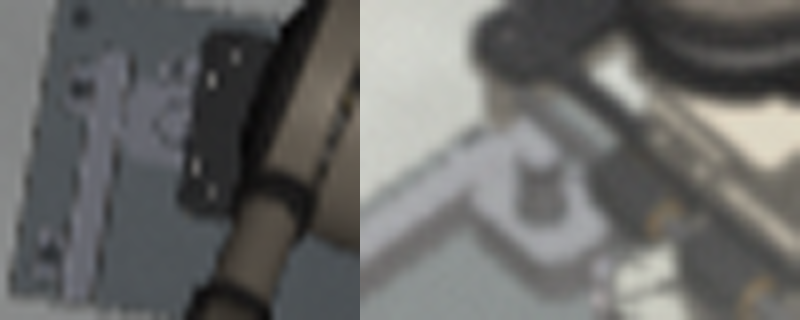

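The force has risen to about 12.7 N, so the tip is being compressed. The master looks seated against the anvil at left-tile (125,130). I'll continue in 1 mm steps.

arm_command(
  moves=[
    [[0,0.0002,0],[0,0,0],0.005],
    [[0,0.0004,0],[0,0,0],0.005],
    [[0,0.0006,0],[0,0,0],0.005],
    [[0,0.0008,0],[0,0,0],0.005],
    [[0,0.001,0],[0,0,0],0.005],
  ],
)

```text
time: 7.7
tool_pos: [0.4944, -0.1278, 0.0598]
tool_rot: [-3.138, 0.002, 2.962]
contact_force: [-3.8, -12.0, 3.1]
opening: 0.01
grip_force: 15.0
```

arm_command(
  moves=[
    [[0,0.0002,0],[0,0,0],0.005],
    [[0,0.0004,0],[0,0,0],0.005],
    [[0,0.0006,0],[0,0,0],0.005],
    [[0,0.0008,0],[0,0,0],0.005],
    [[0,0.001,0],[0,0,0],0.005],
  ],
)

```text
time: 8.2
tool_pos: [0.4946, -0.1269, 0.0598]
tool_rot: [-3.138, 0.002, 2.962]
contact_force: [-3.2, -14.4, 3.1]
opening: 0.0102
grip_force: 15.0
```

```bash
python3 - <<'E'
from go import *
st()
E
```

```text
t 8.2 tcp [ 0.4946 -0.1269  0.0598] rpy [-3.1376e+00  2.2000e-03  2.9622e+00] comp [-0.0003 -0.0986] F [ -3.19 -14.45   3.11] Fcomp -0.55 -14.78 open 0.0102 grip 15.0
```

arm_command(
  moves=[
    [[0,0.0002,0],[0,0,0],0.005],
    [[0,0.0004,0],[0,0,0],0.005],
    [[0,0.0006,0],[0,0,0],0.005],
    [[0,0.0008,0],[0,0,0],0.005],
    [[0,0.001,0],[0,0,0],0.005],
  ],
)

```text
time: 8.7
tool_pos: [0.4947, -0.1261, 0.0598]
tool_rot: [-3.137, 0.002, 2.962]
contact_force: [-5.1, -14.4, 2.1]
opening: 0.0097
grip_force: 15.0
```

```bash
cat > dial.py <<'E'
from go import *
from fit import *
def rect_dial(img,cam,cy,s=.0001*2.5,half=.024):
    n=int(2*half/s); # up = comparator +y, right = comparator +x  (viewed from above: x right,y up)
    xs=(np.arange(n)+.5)*s-half; X,Y=np.meshgrid(xs,-xs)
    w=np.c_[np.array(c2w(X.ravel(),Y.ravel()+cy)).T,np.full(n*n,.048)]
    uv=proj(cam,w).astype(np.float32).reshape(n,n,2)
    return cv2.remap(img.astype(np.float32),uv[...,0],uv[...,1],cv2.INTER_CUBIC).clip(0,255).astype(np.uint8)[:,:,::-1]
E
python3 - <<'E'
from dial import *
s=st(); I=dict(np.load("im0.npz")); y=w2c(*s["tool_pos"][:2])[1]+.060-.0205; print(y)
now=avg("scene",4); np.savez("im1.npz",scene=now)
t=[rect_dial(I["top"],"top",-.077-.0205),rect_dial(I["scene"],"scene",-.077-.0205),rect_dial(now,"scene",y)]
cv2.imwrite("pics/d1.png",np.hstack([cv2.resize(a,(260,260)) for a in t]))
E
```

```text
t 8.7 tcp [ 0.4947 -0.1261  0.0598] rpy [-3.1374e+00  2.2000e-03  2.9622e+00] comp [-0.0003 -0.0977] F [ -5.09 -14.44   2.1 ] Fcomp -2.42 -15.12 open 0.0097 grip 15.0
-0.058220007463453294
```

View pics/d1.png

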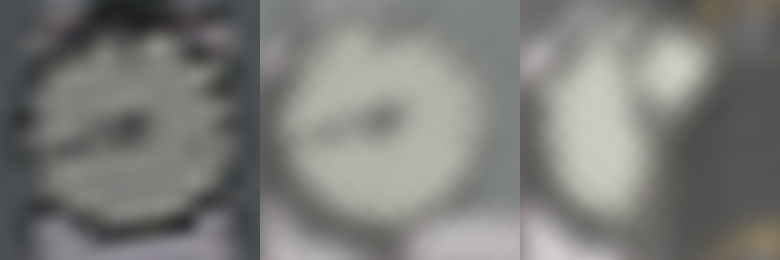

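With the tip free, the needle points at about -107° (left and slightly down). Now it runs from (648,115) to (620,35), about -19°, so roughly 0.9 mm remains. That agrees with the force. I'll advance 0.9 mm, release and check.

arm_command(
  moves=[
    [[0,0.0002,0],[0,0,0],0.005],
    [[0,0.0004,0],[0,0,0],0.005],
    [[0,0.0006,0],[0,0,0],0.005],
    [[0,0.0008,0],[0,0,0],0.005],
    [[0,0.0009,0],[0,0,0],0.005],
  ],
)

```text
time: 9.4
tool_pos: [0.4949, -0.1253, 0.0598]
tool_rot: [-3.137, 0.002, 2.962]
contact_force: [-4.7, -14.6, 2.2]
opening: 0.0096
grip_force: 15.0
```

```bash
python3 -c "
from go import *
st()"
```

```text
t 9.4 tcp [ 0.4949 -0.1253  0.0598] rpy [-3.1372e+00  2.2000e-03  2.9623e+00] comp [-0.0003 -0.0969] F [ -4.75 -14.63   2.17] Fcomp -2.05 -15.24 open 0.0096 grip 15.0
```

arm_command(
  moves=[
    [[0,0,0],[0,0,0],0.015],
    [[0,0,0],[0,0,0],0.03],
    [[0,0,0],[0,0,0],0.03],
    [[0,0,-0.02],[0,0,0],0.03],
    [[0,0,-0.05],[0,0,0],0.03],
  ],
)

```text
time: 9.9
tool_pos: [0.4935, -0.1213, 0.1078]
tool_rot: [3.14, -0.004, 2.962]
contact_force: [0.2, -0.1, -0.0]
opening: 0.0296
grip_force: 0.0
```

arm_command(
  moves=[
    [[0,0,-0.04],[0,0,0],0.03],
    [[0,-0.04,-0.07],[0,0,0],0.03],
    [[0,-0.08,-0.09],[0,0,0],0.03],
    [[0,-0.13,-0.1],[0,0,0],0.04],
    [[0,-0.17,-0.1],[0,0,0],0.05],
  ],
)

```text
time: 10.4
tool_pos: [0.4646, -0.2915, 0.2108]
tool_rot: [-3.14, 0.003, 2.962]
contact_force: [0.7, -0.7, -0.3]
opening: 0.0414
grip_force: 0.0
```

```bash
python3 - <<'E'
from dial import *
st()
N={n:avg(n,4) for n in("scene","top")}; np.savez("im2.npz",**N)
y=-.0370-.0205
t=[rect_dial(N["top"],"top",y),rect_dial(N["scene"],"scene",y)]
r=lambda a,s:cv2.resize(a,None,fx=s,fy=s,interpolation=cv2.INTER_CUBIC)
a=r(N["top"][225:270,288:348,::-1].clip(0,255).astype(np.uint8),6); b=r(N["scene"][205:250,265:325,::-1].clip(0,255).astype(np.uint8),6)
d=np.hstack([cv2.resize(x,(360,300)) if 0 else cv2.copyMakeBorder(cv2.resize(x,(300,300)),0,0,0,60,0) for x in t])
cv2.imwrite("pics/d2.png",np.vstack([d,np.hstack([a,b])]))
E
```

```text
t 10.4 tcp [ 0.4646 -0.2915  0.2108] rpy [-3.14    0.0035  2.9625] comp [-0.0003 -0.2659] F [ 0.7  -0.7  -0.31] Fcomp 0.82 -0.57 open 0.0414 grip 0.0
```

View pics/d2.png

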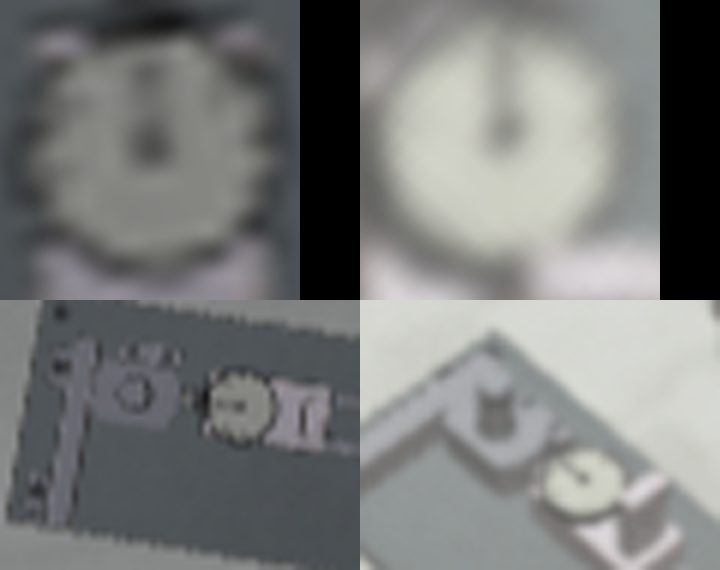

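The needle now stands at zero, pointing straight at the anvil, and the head is released. Next I'll refit the positions with the master seated (numbers only).

```bash
cat > f3.py <<'E'
from ph import *
I=dict(np.load("im2.npz"))
B={"top":(280,214,368,276),"scene":(245,203,345,288)}
q=(.5125,-.030,-.18)
b=[(q[0]-.004,q[0]+.004),(q[1]-.004,q[1]+.004),(q[2]-.015,q[2]+.015),(-.045,-.030),(.020,.030),(-.006,.002),(-.04,.04),(.017,.025)]
ex=lambda p:(*p[:5],p[5],p[4]-.025,p[6],p[7])
for cams in(("top","scene"),("top",),("scene",)):
    r=differential_evolution(lambda p:sum(resid(I,c,B[c],comp(ex(p)),4)[0] for c in cams),b,seed=1,tol=1e-5,polish=False,popsize=8,maxiter=70); p=r.x
    c,s=np.cos(p[2]),np.sin(p[2]); m=p[0]+c*p[5]-s*(p[4]-.025),p[1]+s*p[5]+c*(p[4]-.025)
    print(cams,p.round(4),round(r.fun,3),"master world",np.round(m,4),flush=True)
E
python3 f3.py; python3 - <<'E'
from go import *
shift([(*c2w(-.003,.002),.15,1.3908)])
E
```

```text
('top', 'scene') [ 0.5127 -0.0306 -0.1821 -0.0355  0.0286 -0.0038 -0.0064  0.0213] 22.521 master world [ 0.5096 -0.0264]
('top',) [ 0.513  -0.0305 -0.1799 -0.0379  0.0279 -0.0033  0.0222  0.021 ] 3.881 master world [ 0.5102 -0.0271]
('scene',) [ 0.5124 -0.0307 -0.184  -0.0336  0.0297 -0.0036 -0.0147  0.0214] 18.437 master world [ 0.5097 -0.0254]
t 10.8 tcp [ 0.4646 -0.2881  0.2086] rpy [ 3.1409e+00 -4.0000e-04  2.9637e+00] comp [-0.0009 -0.2625] F [-0.06  1.08 -0.09] Fcomp -0.25 1.05 open 0.05 grip 0.0
d [0.0015, 0.2645, 0.0587] r [0.0002, -0.0008, 1.5729] dist 0.271
```

arm_command(
  moves=[
    [[0,0.04,0],[0,0,0.148],0.05],
    [[0,0.08,0],[0,0,0.296],0.05],
    [[0.0,0.12,0.0],[0,0,0.444],0.05],
    [[0.0,0.16,0.0],[0,0,0.592],0.05],
    [[0.0,0.2,0.0],[0,0,0.74],0.05],
  ],
)

```text
time: 11.3
tool_pos: [0.4998, -0.0918, 0.2089]
tool_rot: [3.141, -0.0, 2.226]
contact_force: [0.8, -0.4, -0.8]
opening: 0.0503
grip_force: 0.0
```

arm_command(
  moves=[
    [[0,0,0],[0,0,0.148],0.05],
    [[0,0,0],[0,0,0.296],0.05],
    [[0.0,0,0.0],[0,0,0.444],0.05],
    [[0.0,0,0.0],[0,0,0.592],0.05],
    [[0.0,0,0.0],[0,0,0.74],0.05],
  ],
)

```text
time: 11.8
tool_pos: [0.4997, -0.0932, 0.2088]
tool_rot: [-3.142, -0.0, 1.486]
contact_force: [0.3, -0.4, -0.2]
opening: 0.0501
grip_force: 0.0
```

```bash
python3 - <<'E'
from go import *
shift([(.510,-.0265,.10,1.3908),(.510,-.0265,.042,1.3908)])
E
```

```text
t 11.8 tcp [ 0.4997 -0.0932  0.2088] rpy [-3.1415e+00 -3.0000e-04  1.4859e+00] comp [-0.0013 -0.0645] F [ 0.33 -0.43 -0.21] Fcomp 0.4 -0.36 open 0.0501 grip 0.0
d [0.0673, 0.0046, 0.1088] r [-0.0001, -0.0003, 0.0951] dist 0.128
d [0.0673, 0.0046, 0.1668] r [-0.0001, -0.0003, 0.0951] dist 0.18
```

arm_command(
  moves=[
    [[0.03,0.002,0.02],[0,0,0.095],0.05],
    [[0.067,0.0046,0.05],[0,0,0.095],0.05],
    [[0.067,0.0046,0.09],[0,0,0.095],0.05],
    [[0.067,0.0046,0.13],[0,0,0.095],0.05],
    [[0.067,0.0046,0.15],[0,0,0.095],0.05],
  ],
)

```text
time: 12.3
tool_pos: [0.5078, -0.0261, 0.0559]
tool_rot: [-3.137, -0.0, 1.398]
contact_force: [0.2, -1.0, 0.2]
opening: 0.0501
grip_force: 0.0
```

arm_command(
  moves=[
    [[0,0,0.008],[0,0,0],0.05],
    [[0,0,0.016],[0,0,0],0.05],
    [[0,0,0.016],[0,0,0],0.035],
    [[0,0,0.016],[0,0,0],0.035],
    [[0,0,0.016],[0,0,0],0.03],
  ],
)

```text
time: 12.8
tool_pos: [0.5105, -0.0283, 0.0438]
tool_rot: [3.139, -0.0, 1.395]
contact_force: [-0.4, 0.0, 0.3]
opening: 0.0322
grip_force: 0.0
```

arm_command(
  squeeze=8,
  moves=[
    [[0,0,0],[0,0,0],0.025],
    [[0,0,0],[0,0,0],0.01],
    [[0,0,0],[0,0,0],0.01],
    [[0,0,0],[0,0,0],0.01],
    [[0,0,0],[0,0,0],0.01],
  ],
)

```text
time: 13.3
tool_pos: [0.5104, -0.0283, 0.0431]
tool_rot: [3.14, -0.0, 1.395]
contact_force: [0.8, 0.2, 3.2]
opening: 0.0157
grip_force: 8.0
```

```bash
python3 - <<'E'
from go import *
shift([(.510,-.0265,.042,1.3908)])
E
```

```text
t 13.3 tcp [ 0.5104 -0.0283  0.0431] rpy [ 3.1402 -0.      1.3948] comp [-0.0024  0.0013] F [0.77 0.23 3.22] Fcomp 0.72 0.36 open 0.0157 grip 8.0
d [0.0017, -0.0007, 0.0011] r [0.0014, -0.0, 0.004] dist 0.002
```

arm_command(
  squeeze=15,
  moves=[
    [[0,0,0],[0,0,0],0.01],
    [[0,-0.004,0],[0,0,0],0.01],
    [[0,-0.01,0],[0,0,0],0.01],
    [[0,-0.017,0],[0,0,0],0.01],
    [[0,-0.025,0],[0,0,0],0.01],
  ],
)

```text
time: 13.8
tool_pos: [0.4849, -0.0237, 0.0431]
tool_rot: [3.141, -0.0, 1.395]
contact_force: [3.0, -1.0, 5.6]
opening: 0.0158
grip_force: 15.0
```

arm_command(
  moves=[
    [[0,-0.008,0],[0,0,0],0.01],
    [[-0.001,-0.017,0],[0,0,0],0.01],
    [[-0.004,-0.026,0],[0,0,0],0.01],
    [[-0.008,-0.036,0],[0,0,0],0.01],
    [[-0.01,-0.042,0],[0,0,0],0.01],
  ],
)

```text
time: 14.3
tool_pos: [0.4412, -0.0261, 0.043]
tool_rot: [3.141, -0.0, 1.395]
contact_force: [2.7, 0.6, 5.7]
opening: 0.0156
grip_force: 15.0
```

```bash
python3 - <<'E'
from go import *
shift([(.36,.14,.10,1.3948)])
E
```

```text
t 14.3 tcp [ 0.4412 -0.0261  0.043 ] rpy [ 3.1414e+00 -2.0000e-04  1.3949e+00] comp [-0.0709 -0.0089] F [2.69 0.55 5.73] Fcomp 2.55 1.03 open 0.0156 grip 15.0
d [0.1493, -0.109, -0.0569] r [0.0002, -0.0002, 0.0001] dist 0.193
```

```bash
python3 - <<'E'
from go import *
from h import *
print(back("top",[(385,245),(395,245),(385,286),(257,240),(267,237)],0).round(3))
shift([(.46,-.27,.16,1.3948)])
E
```

```text
[[ 0.49  -0.286  0.   ]
 [ 0.489 -0.321  0.   ]
 [ 0.35  -0.281  0.   ]
 [ 0.516  0.158  0.   ]
 [ 0.525  0.123  0.   ]]
t 14.3 tcp [ 0.4412 -0.0261  0.043 ] rpy [ 3.1414e+00 -2.0000e-04  1.3949e+00] comp [-0.0709 -0.0089] F [2.69 0.55 5.73] Fcomp 2.55 1.03 open 0.0156 grip 15.0
d [-0.2368, 0.0612, -0.117] r [0.0002, -0.0002, 0.0001] dist 0.271
```

arm_command(
  moves=[
    [[-0.001,-0.001,-0.02],[0,0,0],0.01],
    [[-0.001,-0.001,-0.05],[0,0,0],0.01],
    [[-0.001,-0.001,-0.08],[0,0,0],0.01],
    [[-0.001,-0.001,-0.105],[0,0,0],0.01],
    [[-0.02,-0.001,-0.12],[0,0,0],0.01],
  ],
)

```text
time: 14.8
tool_pos: [0.4361, -0.0443, 0.1634]
tool_rot: [-3.139, -0.001, 1.397]
contact_force: [0.1, 0.1, -3.5]
opening: 0.0155
grip_force: 15.0
```

```bash
python3 - <<'E'
from go import *
shift([(.46,-.27,.16,1.3948)])
E
```

```text
t 14.8 tcp [ 0.4361 -0.0443  0.1634] rpy [-3.1394e+00 -9.0000e-04  1.3971e+00] comp [-0.0726 -0.0278] F [ 0.08  0.1  -3.54] Fcomp 0.06 0.11 open 0.0155 grip 15.0
d [-0.2182, 0.0626, 0.0031] r [-0.0022, -0.0009, 0.0023] dist 0.227
```

arm_command(
  moves=[
    [[-0.04,0.012,0],[0,0,0],0.01],
    [[-0.085,0.025,0],[0,0,0],0.01],
    [[-0.13,0.037,0],[0,0,0],0.01],
    [[-0.175,0.05,0],[0,0,0],0.01],
    [[-0.218,0.063,0.0],[0,0,0],0.01],
  ],
)

```text
time: 15.3
tool_pos: [0.4595, -0.272, 0.1612]
tool_rot: [-3.137, -0.003, 1.395]
contact_force: [1.1, 0.3, -3.7]
opening: 0.0155
grip_force: 15.0
```

arm_command(
  moves=[
    [[-0.005,0.005,0.03],[0,0,0],0.01],
    [[-0.005,0.005,0.07],[0,0,0],0.01],
    [[-0.005,0.005,0.1],[0,0,0],0.01],
    [[-0.005,0.005,0.12],[0,0,0],0.01],
    [[-0.005,0.005,0.125],[0,0,0],0.01],
  ],
)

```text
time: 15.8
tool_pos: [0.4623, -0.2747, 0.0341]
tool_rot: [-3.133, -0.005, 1.395]
contact_force: [0.6, 0.5, -2.3]
opening: 0.0156
grip_force: 15.0
```

```bash
python3 - <<'E'
from go import *
st()
E
```

```text
t 15.8 tcp [ 0.4623 -0.2747  0.0341] rpy [-3.1331 -0.0047  1.3949] comp [-0.0056 -0.2497] F [ 0.63  0.48 -2.3 ] Fcomp 0.54 0.58 open 0.0156 grip 15.0
```

arm_command(
  moves=[
    [[0,0,0.001],[0,0,0],0.01],
    [[0,0,0.0015],[0,0,0],0.01],
    [[0,0,0.002],[0,0,0],0.01],
    [[0,0,0.0025],[0,0,0],0.01],
    [[0,0,0.0025],[0,0,0],0.01],
  ],
)

```text
time: 16.3
tool_pos: [0.4658, -0.2774, 0.0358]
tool_rot: [3.141, 0.0, 1.395]
contact_force: [0.4, -0.5, -3.0]
opening: 0.0155
grip_force: 15.0
```

```bash
python3 - <<'E'
from go import *
st()
E
```

```text
t 16.3 tcp [ 0.4658 -0.2774  0.0358] rpy [3.1406e+00 4.0000e-04 1.3950e+00] comp [-0.0017 -0.2518] F [ 0.35 -0.47 -2.99] Fcomp 0.43 -0.4 open 0.0155 grip 15.0
```

arm_command(
  moves=[
    [[0,0,0.001],[0,0,0],0.01],
    [[0,0,0.002],[0,0,0],0.01],
    [[0,0,0.003],[0,0,0],0.01],
    [[0,0,0.004],[0,0,0],0.01],
    [[0,0,0.0045],[0,0,0],0.01],
  ],
)

```text
time: 16.8
tool_pos: [0.4657, -0.2778, 0.0314]
tool_rot: [3.141, 0.001, 1.395]
contact_force: [-3.1, -0.4, 7.3]
opening: 0.0155
grip_force: 15.0
```

arm_command(
  moves=[
    [[0,0,0.0002],[0,0,0],0.01],
    [[0,0,0.0005],[0,0,0],0.01],
    [[0,0,0.0005],[0,0,0],0.01],
    [[0,0,0.0005],[0,0,0],0.01],
    [[0,0,0.0005],[0,0,0],0.01],
  ],
)

```text
time: 17.3
tool_pos: [0.4658, -0.278, 0.0313]
tool_rot: [3.14, 0.001, 1.395]
contact_force: [-2.3, -0.9, 6.7]
opening: 0.0159
grip_force: 15.0
```

```bash
python3 - <<'E'
from go import *
st()
E
```

```text
t 17.3 tcp [ 0.4658 -0.278   0.0313] rpy [3.1403e+00 1.3000e-03 1.3950e+00] comp [-0.0015 -0.2524] F [-2.31 -0.91  6.74] Fcomp -2.11 -1.31 open 0.0159 grip 15.0
```

arm_command(
  moves=[
    [[0,0,0],[0,0,0],0.02],
    [[0,0,0],[0,0,0],0.035],
    [[0,0,0],[0,0,0],0.05],
    [[0,0,-0.01],[0,0,0],0.05],
    [[0,0,-0.04],[0,0,0],0.05],
  ],
)

```text
time: 17.8
tool_pos: [0.4641, -0.276, 0.0687]
tool_rot: [-3.137, -0.003, 1.395]
contact_force: [-0.1, -0.7, 0.1]
opening: 0.0469
grip_force: 0.0
```

arm_command(
  moves=[
    [[0,0,-0.04],[0,0,0],0.05],
    [[0.02,0,-0.08],[0,0,0],0.05],
    [[0.06,0,-0.1],[0,0,0],0.05],
    [[0.105,0,-0.11],[0,0,0],0.05],
    [[0.15,0.0,-0.11],[0,0,0],0.05],
  ],
)

```text
time: 18.3
tool_pos: [0.4927, -0.1286, 0.1829]
tool_rot: [3.137, 0.001, 1.394]
contact_force: [0.7, -0.3, -0.5]
opening: 0.0497
grip_force: 0.0
```

```bash
python3 - <<'E'
from go import *
shift([(.4537,.3215,.15,1.228),(.4537,.3215,.034,1.228)])
E
```

```text
t 18.3 tcp [ 0.4927 -0.1286  0.1829] rpy [3.1370e+00 8.0000e-04 1.3939e+00] comp [-0.0018 -0.1005] F [ 0.73 -0.32 -0.54] Fcomp 0.77 -0.18 open 0.0497 grip 0.0
d [0.4362, -0.1178, 0.032] r [0.0046, 0.0004, 0.1659] dist 0.453
d [0.4363, -0.1183, 0.148] r [0.0046, 0.0004, 0.1659] dist 0.476
```

arm_command(
  moves=[
    [[0.045,-0.012,0],[0,0,0],0.05],
    [[0.09,-0.024,0],[0,0,0],0.05],
    [[0.135,-0.036,0],[0,0,0],0.05],
    [[0.18,-0.048,0],[0,0,0],0.05],
    [[0.225,-0.06,0],[0,0,0],0.05],
  ],
)

```text
time: 18.8
tool_pos: [0.4716, 0.1043, 0.1811]
tool_rot: [3.141, -0.0, 1.395]
contact_force: [0.5, 0.5, 0.7]
opening: 0.0499
grip_force: 0.0
```

arm_command(
  moves=[
    [[0.045,-0.012,0],[0,0,0.08],0.05],
    [[0.09,-0.024,0],[0,0,0.166],0.05],
    [[0.135,-0.036,0],[0,0,0.166],0.05],
    [[0.18,-0.048,0],[0,0,0.166],0.05],
    [[0.211,-0.058,0.03],[0,0,0.166],0.05],
  ],
)

```text
time: 19.3
tool_pos: [0.4536, 0.3246, 0.1541]
tool_rot: [3.135, -0.008, 1.231]
contact_force: [1.0, 0.3, 0.7]
opening: 0.0501
grip_force: 0.0
```

```bash
python3 - <<'E'
from go import *
shift([(.4537,.3215,.08,1.228),(.4537,.3215,.034,1.228)])
E
```

```text
t 19.3 tcp [0.4536 0.3246 0.1541] rpy [ 3.1354 -0.0075  1.2306] comp [-0.1214  0.3383] F [0.98 0.35 0.7 ] Fcomp 0.9 0.52 open 0.0501 grip 0.0
d [-0.0035, 0.0007, 0.0741] r [0.0062, -0.0076, 0.0026] dist 0.074
d [-0.0038, 0.0004, 0.1201] r [0.0062, -0.0076, 0.0026] dist 0.12
```

arm_command(
  moves=[
    [[-0.003,0.0,0.03],[0,0,0.003],0.05],
    [[-0.003,0,0.06],[0,0,0.003],0.05],
    [[-0.003,0,0.08],[0,0,0.003],0.05],
    [[-0.003,0,0.085],[0,0,0.003],0.05],
    [[-0.003,0,0.085],[0,0,0.003],0.05],
  ],
)

```text
time: 19.8
tool_pos: [0.4508, 0.3175, 0.0653]
tool_rot: [-3.141, 0.0, 1.226]
contact_force: [0.4, 0.4, -0.2]
opening: 0.0496
grip_force: 0.0
```

```bash
python3 - <<'E'
from go import *
shift([(.4537,.3215,.033,1.228)])
E
```

```text
t 19.8 tcp [0.4508 0.3175 0.0653] rpy [-3.1410e+00  5.0000e-04  1.2259e+00] comp [-0.1229  0.3309] F [ 0.39  0.37 -0.17] Fcomp 0.32 0.43 open 0.0496 grip 0.0
d [0.0048, 0.0014, 0.0323] r [-0.0006, 0.0005, -0.0021] dist 0.033
```

arm_command(
  moves=[
    [[0.005,0.0015,0.005],[0,0,-0.002],0.05],
    [[0.005,0.0015,0.015],[0,0,-0.002],0.05],
    [[0.005,0.0015,0.025],[0,0,-0.002],0.04],
    [[0.005,0.0015,0.032],[0,0,-0.002],0.04],
    [[0.005,0.0015,0.032],[0,0,-0.002],0.03],
  ],
)

```text
time: 20.3
tool_pos: [0.4532, 0.3213, 0.0319]
tool_rot: [-3.14, 0.002, 1.228]
contact_force: [-0.7, 0.5, -0.4]
opening: 0.0358
grip_force: 0.0
```

arm_command(
  squeeze=10,
  moves=[
    [[0,0,0],[0,0,0],0.02],
    [[0,0,0],[0,0,0],0.005],
    [[0,0,0],[0,0,0],0.005],
    [[0,0,0],[0,0,0],0.005],
    [[0,0,0],[0,0,0],0.005],
  ],
)

```text
time: 20.8
tool_pos: [0.4542, 0.3219, 0.0335]
tool_rot: [3.141, -0.001, 1.228]
contact_force: [0.9, 0.0, 0.4]
opening: 0.012
grip_force: 10.0
```

```bash
python3 - <<'E'
from go import *
st()
E
```

```text
t 20.8 tcp [0.4542 0.3219 0.0335] rpy [ 3.1411e+00 -6.0000e-04  1.2280e+00] comp [-0.1204  0.3358] F [0.87 0.01 0.4 ] Fcomp 0.85 0.17 open 0.012 grip 10.0
```

arm_command(
  squeeze=20,
  moves=[
    [[0,0,0],[0,0,0],0.005],
    [[0,0,-0.01],[0,0,0],0.005],
    [[0,0,-0.04],[0,0,0],0.005],
    [[0,0,-0.07],[0,0,0],0.005],
    [[0,0,-0.1],[0,0,0],0.005],
  ],
)

```text
time: 21.3
tool_pos: [0.4535, 0.3215, 0.1346]
tool_rot: [-3.141, 0.001, 1.228]
contact_force: [0.5, -1.5, -1.8]
opening: 0.0122
grip_force: 20.0
```

```bash
python3 - <<'E'
from go import *
print(c2w(-.055,-.006)); shift([(*c2w(-.055,-.006),.134,1.3898)])
E
```

```text
(np.float64(0.45731441945609835), np.float64(-0.026056435618308397))
t 21.3 tcp [0.4535 0.3215 0.1346] rpy [-3.1409e+00  6.0000e-04  1.2279e+00] comp [-0.121   0.3353] F [ 0.53 -1.47 -1.84] Fcomp 0.79 -1.35 open 0.0122 grip 20.0
d [-0.3261, 0.1205, 0.0007] r [-0.0008, 0.0005, -0.1619] dist 0.348
```

arm_command(
  moves=[
    [[-0.03,0.011,0],[0,0,-0.03],0.005],
    [[-0.07,0.026,0],[0,0,-0.08],0.005],
    [[-0.11,0.041,0],[0,0,-0.12],0.005],
    [[-0.15,0.055,0],[0,0,-0.162],0.005],
    [[-0.19,0.07,0],[0,0,-0.162],0.005],
  ],
)

```text
time: 21.8
tool_pos: [0.4554, 0.1178, 0.1337]
tool_rot: [-3.142, -0.0, 1.392]
contact_force: [0.6, -0.1, -1.7]
opening: 0.0115
grip_force: 20.0
```

```bash
python3 - <<'E'
from go import *
shift([(*c2w(-.055,-.006),.134,1.3898)])
E
```

```text
t 21.8 tcp [0.4554 0.1178 0.1337] rpy [-3.1416e+00 -1.0000e-04  1.3917e+00] comp [-0.0826  0.1352] F [ 0.56 -0.08 -1.71] Fcomp 0.57 0.02 open 0.0115 grip 20.0
d [-0.1412, 0.0275, -0.0003] r [-0.0, -0.0001, 0.0019] dist 0.144
```

arm_command(
  moves=[
    [[-0.04,0.008,0],[0,0,0.002],0.005],
    [[-0.08,0.016,0],[0,0,0.002],0.005],
    [[-0.11,0.021,0],[0,0,0.002],0.005],
    [[-0.13,0.026,0.01],[0,0,0.002],0.005],
    [[-0.141,0.0275,0.02],[0,0,0.002],0.005],
  ],
)

```text
time: 22.3
tool_pos: [0.4579, -0.026, 0.1135]
tool_rot: [3.14, 0.0, 1.386]
contact_force: [-0.5, -0.0, -2.0]
opening: 0.0121
grip_force: 20.0
```

arm_command(
  moves=[
    [[0,0,0.01],[0,0,0],0.005],
    [[0,0,0.03],[0,0,0],0.005],
    [[0,0,0.05],[0,0,0],0.005],
    [[0,0,0.058],[0,0,0],0.005],
    [[0,0,0.06],[0,0,0],0.005],
  ],
)

```text
time: 22.8
tool_pos: [0.4569, -0.0233, 0.0522]
tool_rot: [-3.139, -0.0, 1.389]
contact_force: [1.3, -0.0, -2.5]
opening: 0.0115
grip_force: 20.0
```

arm_command(
  moves=[
    [[0,0,0],[0,0,0],0.005],
    [[0,0,0],[0,0,0],0.005],
    [[0,0,0.001],[0,0,0],0.005],
    [[0,0,0.002],[0,0,0],0.005],
    [[0,0,0.002],[0,0,0],0.005],
  ],
)

```text
time: 23.3
tool_pos: [0.4577, -0.0244, 0.0514]
tool_rot: [3.141, -0.0, 1.388]
contact_force: [-0.4, -0.7, -1.4]
opening: 0.0122
grip_force: 20.0
```

```bash
python3 - <<'E'
from go import *
shift([(*c2w(-.055,-.006),.0455,1.3898)])
E
```

```text
t 23.3 tcp [ 0.4577 -0.0244  0.0514] rpy [ 3.1413e+00 -1.0000e-04  1.3878e+00] comp [-0.0549 -0.0043] F [-0.42 -0.67 -1.39] Fcomp -0.3 -0.73 open 0.0122 grip 20.0
d [-0.0017, -0.0001, 0.0059] r [0.0003, -0.0001, -0.002] dist 0.006
```

arm_command(
  moves=[
    [[-0.001,0,0.002],[0,0,-0.002],0.005],
    [[-0.001,0,0.0035],[0,0,-0.002],0.005],
    [[-0.001,0,0.0045],[0,0,-0.002],0.005],
    [[-0.001,0,0.005],[0,0,-0.002],0.005],
    [[-0.001,0,0.005],[0,0,-0.002],0.005],
  ],
)

```text
time: 23.8
tool_pos: [0.4575, -0.0253, 0.0461]
tool_rot: [-3.141, -0.0, 1.39]
contact_force: [0.1, -0.3, -2.0]
opening: 0.0122
grip_force: 20.0
```

arm_command(
  moves=[
    [[0,0,0.0002],[0,0,0],0.005],
    [[0,0,0.0004],[0,0,0],0.005],
    [[0,0,0.0006],[0,0,0],0.005],
    [[0,0,0.0006],[0,0,0],0.005],
    [[0,0,0.0006],[0,0,0],0.005],
  ],
)

```text
time: 24.3
tool_pos: [0.4575, -0.0253, 0.0456]
tool_rot: [3.142, -0.0, 1.39]
contact_force: [-0.4, 0.2, -2.0]
opening: 0.012
grip_force: 20.0
```

```bash
python3 - <<'E'
from go import *
st()
E
```

```text
t 24.3 tcp [ 0.4575 -0.0253  0.0456] rpy [ 3.1416e+00 -1.0000e-04  1.3900e+00] comp [-0.0549 -0.0053] F [-0.44  0.2  -2.02] Fcomp -0.47 0.12 open 0.012 grip 20.0
```

Next I'll lower until it touches, then feel for the anvil in +y.

arm_command(
  moves=[
    [[0,0,0.0002],[0,0,0],0.005],
    [[0,0,0.0004],[0,0,0],0.005],
    [[0,0,0.0006],[0,0,0],0.005],
    [[0,0,0.0006],[0,0,0],0.005],
    [[0,0,0.0006],[0,0,0],0.005],
  ],
)

```text
time: 24.8
tool_pos: [0.4576, -0.0253, 0.0455]
tool_rot: [3.141, -0.0, 1.39]
contact_force: [-2.0, 1.2, 5.6]
opening: 0.0118
grip_force: 20.0
```

arm_command(
  moves=[
    [[0.001,0,0],[0,0,0],0.005],
    [[0.002,0,0],[0,0,0],0.005],
    [[0.003,0,0.0],[0,0,0],0.005],
    [[0.0035,0,0],[0,0,0],0.005],
    [[0.004,0,0.0],[0,0,0],0.005],
  ],
)

```text
time: 25.3
tool_pos: [0.459, -0.0218, 0.0455]
tool_rot: [3.14, 0.0, 1.39]
contact_force: [-0.2, -3.3, 5.1]
opening: 0.0121
grip_force: 20.0
```

arm_command(
  moves=[
    [[0.0004,0,0],[0,0,0],0.005],
    [[0.0008,0,0],[0,0,0],0.005],
    [[0.0012,0,0.0],[0,0,0],0.005],
    [[0.0016,0,0],[0,0,0],0.005],
    [[0.002,0,0.0],[0,0,0],0.005],
  ],
)

```text
time: 25.8
tool_pos: [0.4594, -0.0198, 0.0455]
tool_rot: [3.14, 0.0, 1.39]
contact_force: [-1.3, -2.9, 5.9]
opening: 0.0121
grip_force: 20.0
```

```bash
python3 - <<'E'
from go import *
st()
E
```

```text
t 25.8 tcp [ 0.4594 -0.0198  0.0455] rpy [3.1397e+00 4.0000e-04 1.3901e+00] comp [-0.0541  0.0005] F [-1.33 -2.85  5.85] Fcomp -0.8 -3.05 open 0.0121 grip 20.0
```

arm_command(
  moves=[
    [[0.0003,0,-0.0002],[0,0,0],0.005],
    [[0.0006,0,-0.0002],[0,0,0],0.005],
    [[0.0009,0,-0.0002],[0,0,0],0.005],
    [[0.0012,0,-0.0002],[0,0,0],0.005],
    [[0.0015,0,-0.0002],[0,0,0],0.005],
  ],
)

```text
time: 26.3
tool_pos: [0.4593, -0.0182, 0.0455]
tool_rot: [3.141, 0.0, 1.39]
contact_force: [-0.2, -2.0, 6.1]
opening: 0.0118
grip_force: 20.0
```

arm_command(
  moves=[
    [[0.0003,0,0],[0,0,0],0.005],
    [[0.0006,0,0],[0,0,0],0.005],
    [[0.0009,0,0.0],[0,0,0],0.005],
    [[0.0012,0,0],[0,0,0],0.005],
    [[0.0015,0,0.0],[0,0,0],0.005],
  ],
)

```text
time: 26.8
tool_pos: [0.4595, -0.0167, 0.0455]
tool_rot: [3.141, 0.0, 1.39]
contact_force: [0.2, -3.2, 5.9]
opening: 0.0119
grip_force: 20.0
```

```bash
python3 - <<'E'
from go import *
st()
E
```

```text
t 26.8 tcp [ 0.4595 -0.0167  0.0455] rpy [3.1407e+00 1.0000e-04 1.3900e+00] comp [-0.0546  0.0036] F [ 0.17 -3.16  5.88] Fcomp 0.73 -3.08 open 0.0119 grip 20.0
```

arm_command(
  moves=[
    [[0.0003,0,0],[0,0,0],0.005],
    [[0.0006,0,0],[0,0,0],0.005],
    [[0.0008,0,0.0],[0,0,0],0.005],
    [[0.001,0,0],[0,0,0],0.005],
    [[0.001,0,0.0],[0,0,0],0.005],
  ],
)

```text
time: 27.3
tool_pos: [0.4595, -0.0163, 0.0455]
tool_rot: [3.141, 0.001, 1.39]
contact_force: [-1.5, -6.3, 5.6]
opening: 0.0119
grip_force: 20.0
```

arm_command(
  moves=[
    [[0.0003,0,0],[0,0,0],0.005],
    [[0.0006,0,0],[0,0,0],0.005],
    [[0.0008,0,0.0],[0,0,0],0.005],
    [[0.001,0,0],[0,0,0],0.005],
    [[0.001,0,0.0],[0,0,0],0.005],
  ],
)

```text
time: 27.8
tool_pos: [0.4596, -0.0162, 0.0455]
tool_rot: [3.141, 0.002, 1.391]
contact_force: [-2.3, -11.6, 6.8]
opening: 0.0124
grip_force: 20.0
```

```bash
python3 - <<'E'
from go import *
st()
E
```

```text
t 27.8 tcp [ 0.4596 -0.0162  0.0455] rpy [3.1410e+00 2.4000e-03 1.3907e+00] comp [-0.0546  0.0041] F [ -2.35 -11.62   6.84] Fcomp -0.23 -11.85 open 0.0124 grip 20.0
```

I found the anvil at 4.1 mm. I'll ease off to a light contact and slide in.

arm_command(
  moves=[
    [[-0.0011,0.001,-0.0003],[0,0,0],0.005],
    [[-0.0011,0.006,-0.0003],[0,0,0],0.005],
    [[-0.0011,0.012,-0.0003],[0,0,0],0.005],
    [[-0.0011,0.018,-0.0003],[0,0,0],0.005],
    [[-0.0011,0.022,-0.0003],[0,0,0],0.005],
  ],
)

```text
time: 28.3
tool_pos: [0.4798, -0.02, 0.0455]
tool_rot: [-3.139, 0.001, 1.39]
contact_force: [-6.5, -4.9, 10.2]
opening: 0.0119
grip_force: 20.0
```

```bash
python3 - <<'E'
from go import *
st()
E
```

```text
t 28.3 tcp [ 0.4798 -0.02    0.0455] rpy [-3.1386e+00  9.0000e-04  1.3905e+00] comp [-0.0339  0.004 ] F [-6.49 -4.91 10.16] Fcomp -5.5 -5.99 open 0.0119 grip 20.0
```

arm_command(
  moves=[
    [[0,0.002,-0.0004],[0,0,0],0.005],
    [[0,0.004,-0.0004],[0,0,0],0.005],
    [[0,0.006,-0.0004],[0,0,0],0.005],
    [[0,0.008,-0.0004],[0,0,0],0.005],
    [[0,0.01,-0.0004],[0,0,0],0.005],
  ],
)

```text
time: 28.8
tool_pos: [0.4893, -0.0217, 0.0455]
tool_rot: [-3.138, 0.001, 1.39]
contact_force: [-3.7, -4.6, 4.7]
opening: 0.0117
grip_force: 20.0
```

```bash
python3 - <<'E'
from go import *
st()
E
```

```text
t 28.8 tcp [ 0.4893 -0.0217  0.0455] rpy [-3.1382e+00  9.0000e-04  1.3904e+00] comp [-0.0243  0.004 ] F [-3.7  -4.63  4.69] Fcomp -2.81 -5.22 open 0.0117 grip 20.0
```

arm_command(
  moves=[
    [[0,0.0015,0],[0,0,0],0.005],
    [[0,0.003,0],[0,0,0],0.005],
    [[0,0.0045,0],[0,0,0],0.005],
    [[0,0.006,0],[0,0,0],0.005],
    [[0,0.0075,0],[0,0,0],0.005],
  ],
)

```text
time: 29.3
tool_pos: [0.4967, -0.023, 0.0455]
tool_rot: [-3.138, 0.001, 1.39]
contact_force: [-5.0, -5.4, 4.4]
opening: 0.0119
grip_force: 20.0
```

```bash
python3 - <<'E'
from go import *
st()
E
```

```text
t 29.3 tcp [ 0.4967 -0.023   0.0455] rpy [-3.1382e+00  9.0000e-04  1.3904e+00] comp [-0.0168  0.004 ] F [-5.03 -5.41  4.42] Fcomp -3.98 -6.22 open 0.0119 grip 20.0
```

arm_command(
  moves=[
    [[0,0.001,0],[0,0,0],0.005],
    [[0,0.002,0],[0,0,0],0.005],
    [[0,0.003,0],[0,0,0],0.005],
    [[0,0.004,0],[0,0,0],0.005],
    [[0,0.005,0],[0,0,0],0.005],
  ],
)

```text
time: 29.8
tool_pos: [0.4997, -0.0235, 0.0456]
tool_rot: [-3.134, 0.001, 1.391]
contact_force: [-11.4, -4.3, 13.7]
opening: 0.012
grip_force: 20.0
```

arm_command(
  moves=[
    [[0,0.001,0],[0,0,0],0.005],
    [[0,0.002,0],[0,0,0],0.005],
    [[0,0.003,0],[0,0,0],0.005],
    [[0,0.004,0],[0,0,0],0.005],
    [[0,0.005,0],[0,0,0],0.005],
  ],
)

```text
time: 30.3
tool_pos: [0.5035, -0.0242, 0.0456]
tool_rot: [-3.132, 0.001, 1.391]
contact_force: [-13.9, -3.2, 15.8]
opening: 0.0118
grip_force: 20.0
```

```bash
python3 - <<'E'
from go import *
st()
E
```

```text
t 30.3 tcp [ 0.5035 -0.0242  0.0456] rpy [-3.1316e+00  1.0000e-03  1.3907e+00] comp [-0.0099  0.0041] F [-13.94  -3.2   15.78] Fcomp -13.14 -5.64 open 0.0118 grip 20.0
```

arm_command(
  moves=[
    [[0,0,-0.0006],[0,0,0],0.005],
    [[0,0.001,-0.0008],[0,0,0],0.005],
    [[0,0.002,-0.0008],[0,0,0],0.005],
    [[0,0.003,-0.0008],[0,0,0],0.005],
    [[0,0.004,-0.0008],[0,0,0],0.005],
  ],
)

```text
time: 30.8
tool_pos: [0.5085, -0.0251, 0.0456]
tool_rot: [-3.134, 0.001, 1.391]
contact_force: [-8.4, -4.2, 3.5]
opening: 0.0116
grip_force: 20.0
```

```bash
python3 - <<'E'
from go import *
st()
E
```

```text
t 30.8 tcp [ 0.5085 -0.0251  0.0456] rpy [-3.1338e+00  9.0000e-04  1.3905e+00] comp [-0.0048  0.0041] F [-8.36 -4.2   3.47] Fcomp -7.48 -5.63 open 0.0116 grip 20.0
```

arm_command(
  moves=[
    [[0,0.0006,0],[0,0,0],0.005],
    [[0,0.0012,0],[0,0,0],0.005],
    [[0,0.0018,0],[0,0,0],0.005],
    [[0,0.0024,0],[0,0,0],0.005],
    [[0,0.003,0],[0,0,0],0.005],
  ],
)

```text
time: 31.3
tool_pos: [0.5116, -0.0257, 0.0456]
tool_rot: [-3.134, 0.001, 1.391]
contact_force: [-7.1, -3.9, 5.1]
opening: 0.0118
grip_force: 20.0
```

```bash
python3 - <<'E'
from go import *
st()
E
```

```text
t 31.3 tcp [ 0.5116 -0.0257  0.0456] rpy [-3.1341e+00  9.0000e-04  1.3905e+00] comp [-0.0016  0.0041] F [-7.15 -3.89  5.11] Fcomp -6.34 -5.1 open 0.0118 grip 20.0
```

Now I'll seek the rear stop gently.

arm_command(
  moves=[
    [[0,0.0003,0],[0,0,0],0.005],
    [[0,0.0006,0],[0,0,0],0.005],
    [[0,0.0009,0],[0,0,0],0.005],
    [[0,0.0012,0],[0,0,0],0.005],
    [[0,0.0015,0],[0,0,0],0.005],
  ],
)

```text
time: 31.8
tool_pos: [0.5132, -0.026, 0.0456]
tool_rot: [-3.134, 0.001, 1.39]
contact_force: [-7.9, -4.0, 3.9]
opening: 0.0118
grip_force: 20.0
```

arm_command(
  moves=[
    [[0,0.0003,0],[0,0,0],0.005],
    [[0,0.0006,0],[0,0,0],0.005],
    [[0,0.0009,0],[0,0,0],0.005],
    [[0,0.0012,0],[0,0,0],0.005],
    [[0,0.0015,0],[0,0,0],0.005],
  ],
)

```text
time: 32.3
tool_pos: [0.514, -0.0261, 0.0456]
tool_rot: [-3.133, 0.001, 1.391]
contact_force: [-10.0, -3.8, 6.2]
opening: 0.0116
grip_force: 20.0
```

```bash
python3 - <<'E'
from go import *
st()
E
```

```text
t 32.3 tcp [ 0.514  -0.0261  0.0456] rpy [-3.1329e+00  9.0000e-04  1.3905e+00] comp [0.0008 0.0041] F [-9.96 -3.77  6.19] Fcomp -9.12 -5.49 open 0.0116 grip 20.0
```

arm_command(
  moves=[
    [[0,0.0003,0],[0,0,0],0.005],
    [[0,0.0006,0],[0,0,0],0.005],
    [[0,0.0009,0],[0,0,0],0.005],
    [[0,0.0012,0],[0,0,0],0.005],
    [[0,0.0015,0],[0,0,0],0.005],
  ],
)

```text
time: 32.8
tool_pos: [0.5141, -0.0262, 0.0457]
tool_rot: [-3.13, 0.001, 1.391]
contact_force: [-14.2, -3.3, 10.8]
opening: 0.0121
grip_force: 20.0
```

```bash
python3 - <<'E'
from go import *
st()
E
```

```text
t 32.8 tcp [ 0.5141 -0.0262  0.0457] rpy [-3.1299e+00  1.0000e-03  1.3907e+00] comp [0.0009 0.0041] F [-14.25  -3.33  10.78] Fcomp -13.42 -5.83 open 0.0121 grip 20.0
```

It's home against the rear stop: the force rises with no further movement. I'll relax the push, release and retreat upwards.

arm_command(
  moves=[
    [[0,-0.001,0],[0,0,0],0.005],
    [[0,-0.002,0],[0,0,0],0.005],
    [[-0.0003,-0.003,0],[0,0,0],0.005],
    [[-0.0005,-0.003,0],[0,0,0],0.005],
    [[-0.0005,-0.003,0],[0,0,0],0.005],
  ],
)

```text
time: 33.3
tool_pos: [0.5139, -0.0262, 0.0456]
tool_rot: [-3.136, 0.0, 1.39]
contact_force: [-5.7, -1.7, 0.7]
opening: 0.012
grip_force: 20.0
```

```bash
python3 - <<'E'
from go import *
st()
E
```

```text
t 33.3 tcp [ 0.5139 -0.0262  0.0456] rpy [-3.1359e+00  1.0000e-04  1.3901e+00] comp [0.0007 0.004 ] F [-5.74 -1.66  0.71] Fcomp -5.35 -2.66 open 0.012 grip 20.0
```

arm_command(
  squeeze=5,
  moves=[
    [[0,0,0],[0,0,0],0.01],
    [[0,0,0],[0,0,0],0.015],
    [[0,0,0],[0,0,0],0.02],
    [[0,0,0],[0,0,0],0.03],
    [[0,0,0],[0,0,0],0.03],
  ],
)

```text
time: 33.8
tool_pos: [0.5168, -0.0265, 0.0469]
tool_rot: [3.14, -0.0, 1.39]
contact_force: [0.6, 0.1, -0.4]
opening: 0.0289
grip_force: 0.0
```

```bash
python3 - <<'E'
from go import *
st()
E
```

```text
t 33.8 tcp [ 0.5168 -0.0265  0.0469] rpy [ 3.1405e+00 -3.0000e-04  1.3900e+00] comp [0.0036 0.0042] F [ 0.57  0.06 -0.4 ] Fcomp 0.55 0.16 open 0.0289 grip 0.0
```

arm_command(
  moves=[
    [[0,-0.003,0],[0,0,0],0.03],
    [[0,-0.003,-0.01],[0,0,0],0.03],
    [[0,-0.003,-0.03],[0,0,0],0.03],
    [[0,-0.003,-0.06],[0,0,0],0.03],
    [[0,-0.003,-0.1],[0,0,0],0.03],
  ],
)

```text
time: 34.3
tool_pos: [0.5123, -0.0258, 0.1473]
tool_rot: [-3.139, -0.0, 1.39]
contact_force: [0.8, 0.0, 0.3]
opening: 0.0298
grip_force: 0.0
```

arm_command(
  moves=[
    [[0.03,-0.01,-0.03],[0,0,0],0.03],
    [[0.07,-0.02,-0.05],[0,0,0],0.03],
    [[0.11,-0.03,-0.05],[0,0,0],0.03],
    [[0.15,-0.04,-0.05],[0,0,0],0.03],
    [[0.19,-0.05,-0.05],[0,0,0],0.03],
  ],
)

```text
time: 34.8
tool_pos: [0.498, 0.1715, 0.198]
tool_rot: [3.14, -0.001, 1.39]
contact_force: [0.5, 0.2, -0.2]
opening: 0.0303
grip_force: 0.0
```

arm_command(
  moves=[
    [[0.03,-0.01,0],[0,0,0],0.03],
    [[0.06,-0.02,0],[0,0,0],0.03],
    [[0.09,-0.03,0],[0,0,0],0.03],
    [[0.09,-0.03,0],[0,0,0],0.03],
    [[0.09,-0.03,0],[0,0,0],0.03],
  ],
)

```text
time: 35.3
tool_pos: [0.4847, 0.2641, 0.1972]
tool_rot: [3.141, 0.0, 1.392]
contact_force: [0.2, -0.6, 0.4]
opening: 0.0301
grip_force: 0.0
```

```bash
python3 - <<'E'
from dial import *
st()
N={n:avg(n,4) for n in("scene","top")}; np.savez("im3.npz",**N)
y=-.0370-.0205
t=[rect_dial(N["top"],"top",y),rect_dial(N["scene"],"scene",y)]
f=lambda n,x0,y0,x1,y1,s:cv2.resize(N[n][y0:y1,x0:x1,::-1].clip(0,255).astype(np.uint8),None,fx=s,fy=s,interpolation=cv2.INTER_CUBIC)
a=f("top",285,220,415,270,3); b=f("scene",262,205,322,250,6)
A=np.zeros((570,760,3),np.uint8); A[:300,:300]=cv2.resize(t[0],(300,300)); A[:300,310:610]=cv2.resize(t[1],(300,300)); A[300:450,:390]=a; A[300:570,395:755]=b
cv2.imwrite("pics/d3.png",A)
E
```

```text
t 35.3 tcp [0.4847 0.2641 0.1972] rpy [3.1411 0.     1.3916] comp [-0.08    0.2844] F [ 0.2  -0.59  0.37] Fcomp 0.3 -0.54 open 0.0301 grip 0.0
```

View pics/d3.png

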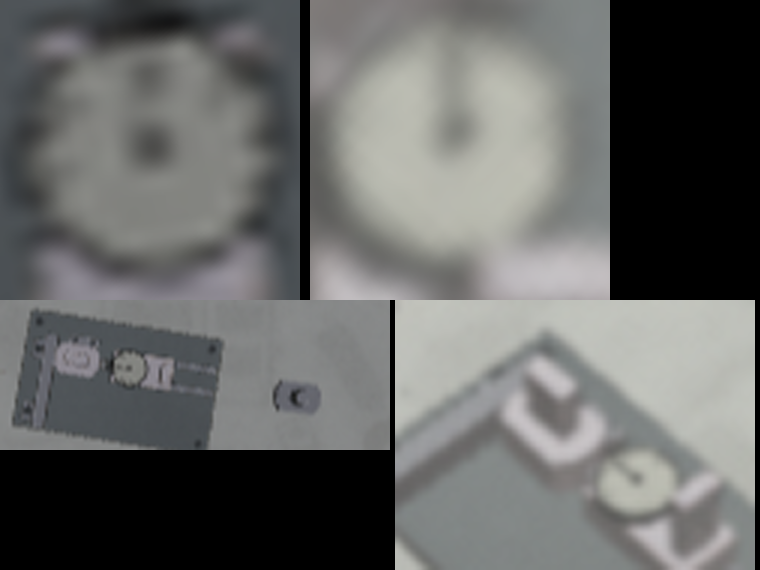

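The needle is at zero in both rectified views. The spacer sits home between tip and anvil at (75,357), and the master stands upright on the bench at (297,397), clear of the comparator. Handing in.

```bash
python3 -c "
from cell import robot
print(robot.hand_in())"
```

```text
the job is handed in; nothing more can be done
None
```

The job is handed in at about 35 s of the 72 s allowed: the comparator is zeroed on the master, the master stands upright on the bench clear of the comparator, and the long spacer is home against the rear stop and anvil, with the needle still at zero and the head not touched again.

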